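# Load the spice grinder and hold it running

### The arm

A 7-joint arm with a two-finger parallel gripper is mounted at the origin on a cart in front of the work surface, level with it; the furniture and walls round the work are solid. World frame = base frame: x ahead of the robot, y to its left, z up, the work surface at z = 0. Lengths are in m, angles in rad, forces in N, time in s.
With the tool pointing down it reaches from about 0.425 to 0.875 m from the base axis. Payload 4.7 kg.
Tool frame: the origin (TCP) lies between the finger pads; the fingertips stand 22 mm ahead of it and the grasp point (between the pads) lies 3 mm ahead of it; z points along the fingers, y is the line along which they close (so a half turn about z gives the same grasp; the last joint's range is limited). The gripper opens to 87 mm and grips with 3 to 60 N. Pads are 19 mm wide; open, the fingers measure 117 mm over their backs; the gripper's body (75 mm by 190 mm) begins 51 mm behind the grasp point.
Start: joints at [-1.292, 0.321, -0.07, 1.45, 0.023, 1.371, -0.057], TCP at [0.17, 0.627, 0.215] pointing down, gripper open.
Joint ranges: [-2.86, 2.86], [-0.3, 2.09], [-1.38, 1.24], [0.06, 2.45], [-1.56, 4.7], [0.09, 2.05], [-2.69, 2.69]. Speed limits (rad/s): [2.57, 2.57, 3.14, 3.14, 3.14, 3.14, 3.14].

### API

Orientations are given as a rotation vector (axis times angle).
In Python, from bench import ctrl gives the robot as it stands. The module is installed in compiled form; this text tells all that it offers.
- The arm moves only by the tool send_rows, never from a script. Its argument "motion" is a list of rows, each an object with "claw": the opening, from -1 (shut) to 1 (fully open); "slide": the shift along the tool's x, y, z in mm, a list of three; "delta_rot": the turn, a rotation vector about the tool's x, y, z in rad, a list of three. In form: [{"claw": claw, "slide": [x, y, z], "delta_rot": [ax, ay, az]}, ...]. A call has 1 to 5 rows; each row is the pose to reach, as a shift and turn from the pose commanded when the call began, along the tool's axes at that moment; what a row does not reach only later rows make up. A row lasts 1/10 s, in which the tool goes at most 50 mm and 8.59 degrees, less where a joint would pass 70% of its speed; a pose out of reach is approached as far as the arm can. A call with a gripper value outside its range is refused whole. The fingers move at their own pace and stop on an object; "grip_force" is the grip in N (left out, the last holds). Time passes only in rows, so rows that repeat a pose let the fingers close. It gives the time, the measured TCP pose, the force, the opening and the grip force at its end, in the units of the state.
- ctrl.get_state(): the state, without advancing time (a new reading comes with each control period).
- ctrl.get_image(name): name is "scene" or "top" or "wrist"; returns a dict with "color" (400x640x3 uint8, blue, green, red), "fx", "fy", "cx", "cy" (pixels), "k1" (the pictures are not rectified: a ray, as slopes to the right and down, at radius r is drawn at 1 + k1 r^2 times it, then the intrinsics apply), "pose" (4x4, takes a point from camera to world coordinates). Camera axes: x right, y down, z forward; pixel columns grow to the right and rows downward; lengths in m; the calibration is good to about 2 mm. A picture is of the moment at which its call begins. There is no depth.
- ctrl.close_job(): hands the job in; it is judged then, once.
The state is a dict: "time": time; "joint_positions": joint angles; "qd": joint speeds; "joint_torque": joint torques, N m; "position": TCP position; "tool_rot": TCP orientation; "ft_force": force on the tool from outside, world axes, zero at the start; "torque": the same for the moment, N m; "grip_width": opening from 0.0 (shut) to 1.0 (fully open); "grip_force": force on a finger pad.
Only numpy, scipy, OpenCV 4.12 (cv2) and the standard library are available. Lean on these libraries where they do the work, as an engineer would, in place of code of your own. Each camera call takes 0.05 s, during which the arm holds its last target. There are 200 camera calls.

### The job

Put the cinnamon stick and the star anise from the chopping board into the bowl of the spice grinder, then set the clear lid on it with the lid's orange rib in the notch of the collar. The grinder only runs while its lid is held down against the orange spring ring, so press the lid all the way down, keep it there for at least two seconds, and finish with the gripper still holding it down: do not let go. Leave the mug and the honey jar where they stand.

Things in the scene. Friction and masses are not known exactly. Their poses are not given: they have to be found in the camera images.
- grinder: Cordless spice grinder, dark grey round body with a black collar on top, 96 mm across, 125 mm high, fixed to the worktop. Origin: centre of its underside, z up. Round the bowl in its top runs a groove (35.5 to 44 mm radius) with the orange spring ring in it, and outside that a collar wall (44 to 48 mm radius, top 125 mm up) with one key notch at its -x side, an orange mark below it.
- grinder_mouth (a point): Centre of the mouth of the grinder's open steel bowl, 122 mm above the worktop. Bowl 66 mm across inside, rim 71 mm outside; its floor is 53 mm below the mouth, with a small blade 10 mm high.
- grinder_notch (a point): Middle of the top of the key notch in the collar: 46 mm from the grinder's axis along its -x, 125 mm up. The notch is 16 mm wide and 24 mm deep.
- spring_ring (a joint): How far the orange spring ring is pressed down: 0 = up (its top 112 mm above the worktop), 0.010 m = on its stop. It pushes back with 3 N at the start of its travel and 13 N at the stop, and springs up when let go.
- spring_ring_top (a point): Centre of the ring's upper face; goes down as the ring is pressed.
- lid: Lid of the grinder, about 130 g, standing upright on the worktop at the start. Clear round skirt 83 mm outside, 76 mm inside, 30 mm high, narrowing to a black round grip 50 mm across from 58 to 90 mm above its lower edge; flat top at 94 mm. Origin: centre of its lower edge, z up. On the grinder its lower edge rests on the spring ring, 112 mm up; fully pressed 102 mm.
- lid_grip (a point): Point on the lid's axis in the black grip, 76 mm above the lower edge.
- lid_rib (a point): Foot of the lid's upright orange rib, 43.5 mm from the lid's axis along its -x, level with the lower edge. Rib 10 mm wide, 31 mm high; an orange mark on top of the grip points to it. Skirt fits the groove with 2.5 mm play, rib fits the notch with 3 mm play a side: lid and grinder need the same yaw within 3 degrees, else the rib stands on the collar.
- cinnamon: Short double-rolled cinnamon stick, brown, 44 x 18 x 10 mm, lying on the chopping board. Origin: centre of its underside; x along its length. Grip it across its 18 mm width.
- star_anise: Star anise, brown eight-pointed star 29 mm across, 9 mm thick, lying flat on the chopping board. Origin: centre of its underside.
- chopping_board: Grey chopping board, 260 x 170 x 14 mm, lying flat, fixed; the spices lie on its top, 14 mm above the worktop. Origin: centre of its underside; its long side is its own y.
- mug: White mug, a bystander. Leave it standing.
- honey_jar: Honey jar with a red lid, a bystander. Leave it standing.

How it is judged:
By the outcome, as a careful person would: the job done as asked, in the order asked, and still so for the second after the job is handed in, while the arm keeps its last pose, push and grip.
It also fails if it takes over 61 s, if anything falls off the work surface, if the arm or the gripper's body presses on something with over 40 N, if the wrist force passes 120 N, or if a joint passes its speed limit or range.

## Working session

There is one attempt and no reset: what is moved stays moved. The work goes in short steps, Python scripts to look and compute and a tool call to move; the robot and the scene stay as the last step left them, time stands still between calls to the robot, and variables do not carry over. Pictures are saved under pics/ and viewed, at most 10 in all, crops included, and the job is handed in when it is done.

Besides the shell and the picture viewer there is one more tool, called after "Call:" as a command line: name --argument value ..., lists and objects as JSON in quotes. send_rows: Moves the arm, as the interface text tells. Its arguments: {"type":"object","properties":{"motion":{"type":"array","items":{"type":"object","properties":{"claw":{"type":"number"},"slide":{"type":"array","items":{"type":"number"}},"delta_rot":{"type":"array","items":{"type":"number"}}}}},"grip_force":{"type":"number"}},"required":["motion"]}

```bash
mkdir -p pics
cat > h.py <<'E'
import numpy as np, cv2, pickle
from scipy.spatial.transform import Rotation as R
from bench import ctrl
def grab(n, tag):
    im=ctrl.get_image(n); cv2.imwrite(f'pics/{tag}.png',im['color']); pickle.dump(im,open(f'{tag}.pkl','wb')); return im
def load(tag): return pickle.load(open(f'{tag}.pkl','rb'))
def ray(im,u,v):
    K=np.array([[im['fx'],0,im['cx']],[0,im['fy'],im['cy']],[0,0,1.]])
    p=cv2.undistortPoints(np.array([[[u,v]]],float),K,np.array([im['k1'],0,0,0,0.]),None,None)[0,0]
    P=np.array(im['pose']); d=P[:3,:3]@np.array([p[0],p[1],1]); return P[:3,3],d/np.linalg.norm(d)
def plane(im,u,v,z):
    o,d=ray(im,u,v); return o+d*(z-o[2])/d[2]
def tri(rs):
    A=0;b=0
    for o,d in rs:
        M=np.eye(3)-np.outer(d,d); A=A+M; b=b+M@o
    x=np.linalg.solve(A,b); return x,[float(np.linalg.norm((np.eye(3)-np.outer(d,d))@(x-o))) for o,d in rs]
def px(im,X):
    P=np.linalg.inv(im['pose']); c=P[:3,:3]@np.array(X)+P[:3,3]; s=c[:2]/c[2]; s=s*(1+im['k1']*(s@s)); return s[0]*im['fx']+im['cx'],s[1]*im['fy']+im['cy']
def totool(target,yaw=None):
    s=ctrl.get_state(); T=R.from_rotvec(s['tool_rot'])
    return T.inv().apply(np.array(target)-s['position'])*1000
E
python3 - <<'E'
from h import *
np.set_printoptions(precision=4,suppress=True)
ims=[grab(n,n+'0') for n in('scene','top','wrist')]
for i in ims: print(i['fx'],i['k1'],i['pose'])
s=ctrl.get_state(); print(s); print(R.from_rotvec(s['tool_rot']).as_matrix())
cv2.imwrite('pics/a.png',np.vstack([cv2.resize(ims[0]['color'],(480,300)),cv2.resize(ims[2]['color'],(480,300))]))
E
```

```text
407.6066594097422 -0.09996201186998133 [[-0.9187 -0.2642  0.2935  0.2926]
 [-0.3945  0.6505 -0.649   0.6799]
 [-0.0195 -0.712  -0.7019  0.8388]
 [ 0.      0.      0.      1.    ]]
455.3599739574013 0.0078605715002005 [[-0.0193 -0.9967  0.0787  0.5087]
 [-0.9997  0.0184 -0.0129  0.0065]
 [ 0.0114 -0.0789 -0.9968  1.4069]
 [ 0.      0.      0.      1.    ]]
320.4869093796373 -0.06532178207067398 [[ 0.2618  0.9205  0.2899  0.089 ]
 [ 0.9651 -0.249  -0.0809  0.6489]
 [-0.0023  0.301  -0.9536  0.3837]
 [ 0.      0.      0.      1.    ]]
{'time': 0.15, 'joint_positions': array([-1.2919,  0.3217, -0.0701,  1.4514,  0.0226,  1.3708, -0.0569]), 'qd': array([-0.0007, -0.0028, -0.0005, -0.0032,  0.0005, -0.0001,  0.0001]), 'joint_torque': array([ -0.    , -49.1795,  -0.4046, -31.288 ,  -0.0639,   0.0403,
         0.0001]), 'position': array([0.17  , 0.6269, 0.2146]), 'tool_rot': array([-0.4147, -3.114 ,  0.0023]), 'ft_force': array([-0.1506, -0.3576, -0.0969]), 'torque': array([-0.0021,  0.0012, -0.0574]), 'grip_force': 0.0, 'grip_width': 0.9994088702081906}
[[-0.9652  0.2617 -0.0003]
 [ 0.2617  0.9652 -0.0014]
 [-0.0001 -0.0015 -1.    ]]
```

View pics/top0.png

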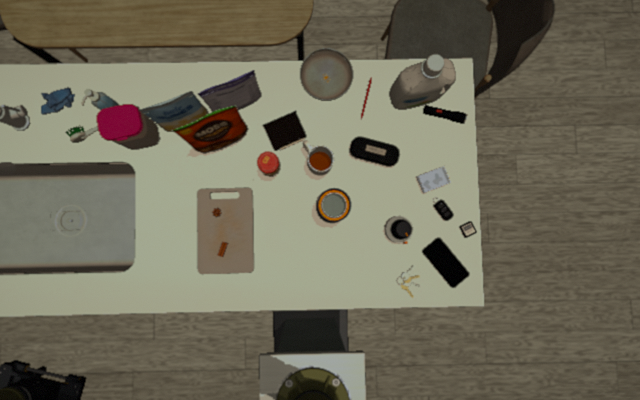

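View pics/scene0.png

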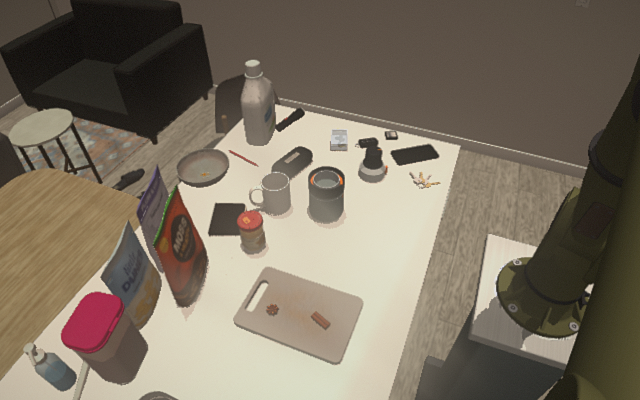

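Top view: the grinder is at (334,206), the lid at (399,230), the board at (225,230) with the star at (217,212) and the cinnamon at (223,249). The mug is at (319,159) and the honey jar at (268,162). Scene view: grinder (326,190), lid (373,163), star (272,310), cinnamon (320,321).

Run:
```python
from h import *
np.set_printoptions(precision=4,suppress=True)
t,s=load('top0'),load('scene0')
def blobs(im,box,f,amin=4):
    x0,y0,x1,y1=box; c=im['color'][y0:y1,x0:x1]; h=cv2.cvtColor(c,cv2.COLOR_BGR2HSV).astype(int)
    m=f(h).astype(np.uint8); n,l,st,ce=cv2.connectedComponentsWithStats(m)
    out=[]
    for i in range(1,n):
        if st[i,4]>=amin:
            ys,xs=np.where(l==i); r=cv2.minAreaRect(np.stack([xs+x0,ys+y0],1).astype(np.float32)); out.append((ce[i]+[x0,y0],int(st[i,4]),r))
    return out
brown=lambda h:(h[...,1]>95)&(h[...,2]<190)&((h[...,0]<18))
orange=lambda h:(h[...,1]>130)&(h[...,0]<22)&(h[...,2]>100)
for n,im,box in(('top sp',t,(203,200,250,268)),('scene sp',s,(258,295,340,338))):
    print(n); [print('  ',b) for b in blobs(im,box,brown)]
for n,im,box in(('top or',t,(310,182,425,250)),('scene or',s,(300,140,395,230))):
    print(n); [print('  ',b) for b in blobs(im,box,orange,2)]
def cr(im,x0,y0,w,h): return cv2.resize(im['color'][y0:y0+h,x0:x0+w],(400,300),interpolation=cv2.INTER_CUBIC)
cv2.imwrite('pics/c1.png',np.vstack([np.hstack([cr(t,305,178,120,90),cr(t,193,195,120,90)]),np.hstack([cr(s,295,135,100,75),cr(s,250,285,100,75)])]))
for (a,b,c,d) in[(217,212,272,310),(223,249,320,321)]:
    print(tri([ray(t,a,b),ray(s,c,d)]))
print(plane(t,334,206,.122),plane(t,399,230,.09))
```

```text
top sp
   (array([216.1774, 211.871 ]), 62, ((216.0, 212.0), (8.0, 8.0), 90.0))
   (array([221.4696, 242.4088]), 181, ((222.0, 240.0), (32.0, 10.0), 90.0))
scene sp
   (array([272.0161, 308.4355]), 62, ((271.95001220703125, 308.6499938964844), (9.17060375213623, 8.854376792907715), 18.43494987487793))
   (array([320.0354, 319.3451]), 113, ((319.85882568359375, 319.16473388671875), (18.65601921081543, 6.507914066314697), 40.60129928588867))
top or
   (array([332.8072, 204.8341]), 223, ((333.0, 205.0), (30.0, 30.0), 90.0))
   (array([406.3333, 234.    ]), 3, ((406.300048828125, 234.1000213623047), (2.2360680103302, 0.4472135603427887), 63.43495178222656))
   (array([405.2, 242.4]), 5, ((405.0, 242.5), (1.0, 2.0), 90.0))
scene or
   (array([379., 149.]), 3, ((379.0, 149.0), (2.0, 0.0), 180.0))
   (array([386. , 168.5]), 6, ((386.0, 168.5), (5.0, 0.0), -90.0))
   (array([311.6875, 179.1875]), 16, ((311.3799743652344, 178.8400115966797), (2.404163122177124, 8.061017990112305), 8.13010311126709))
   (array([340.72, 180.16]), 25, ((340.7461853027344, 179.46922302246094), (9.302604675292969, 2.604729175567627), 82.87498474121094))
(array([0.5828, 0.2806, 0.0102]), [0.0002664407623634609, 0.00026644076236332037])
(array([0.4703, 0.2631, 0.0091]), [0.0003616106439006883, 0.0003616106439007109])
[ 0.5879 -0.0713  0.122 ] [ 0.5169 -0.2596  0.09  ]
```

View pics/c1.png

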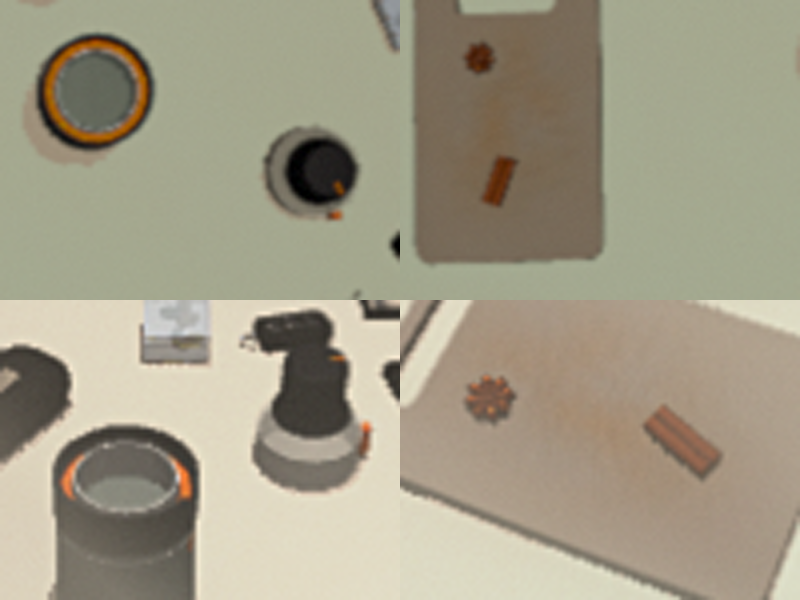

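Crop picture: the bowl and orange ring centre at top (333,205); the lid's orange rib foot at top (405,242), with its grip mark at (406,234). The star and cinnamon are clear in both views, and the cinnamon's long axis runs about -17° from world x. The notch isn't visible from here. I'll move over the board.

Call:
send_rows --motion '[{"claw":1,"slide":[-30,-16,0],"delta_rot":[0,0,0]},{"claw":1,"slide":[-70,-38,0],"delta_rot":[0,0,0]},{"claw":1,"slide":[-114,-62,0],"delta_rot":[0,0,0]},{"claw":1,"slide":[-157,-86,0],"delta_rot":[0,0,0]},{"claw":1,"slide":[-200,-110,0],"delta_rot":[0,0,0]}]'

```text
time: 0.65
position: [0.3355, 0.4671, 0.2153]
tool_rot: [-0.414, -3.114, 0.0]
ft_force: [0.8, 0.2, -0.3]
grip_width: 1.004
grip_force: 0.0
```

Call:
send_rows --motion '[{"claw":1,"slide":[-43,-24,0],"delta_rot":[0,0,0]},{"claw":1,"slide":[-86,-48,0],"delta_rot":[0,0,0]},{"claw":1,"slide":[-129,-72,0],"delta_rot":[0,0,0]},{"claw":1,"slide":[-172,-96,0],"delta_rot":[0,0,0]},{"claw":1,"slide":[-205,-113,0],"delta_rot":[0,0,0]}]'

```text
time: 1.15
position: [0.5048, 0.3026, 0.2154]
tool_rot: [0.419, 3.113, -0.001]
ft_force: [-0.0, 0.6, 0.0]
grip_width: 0.999
grip_force: 0.0
```

Call:
send_rows --motion '[{"claw":1,"slide":[-20,-11,0],"delta_rot":[0,0,0]},{"claw":1,"slide":[-33,-18,0],"delta_rot":[0,0,0]},{"claw":1,"slide":[-33,-18,0],"delta_rot":[0,0,0]},{"claw":1,"slide":[-33,-18,0],"delta_rot":[0,0,0]}]'

```text
time: 1.55
position: [0.5288, 0.2815, 0.2152]
tool_rot: [-0.412, -3.113, -0.001]
ft_force: [-0.7, 0.4, -0.6]
grip_width: 0.999
grip_force: 0.0
```

```bash
cat >> h.py <<'E'
np.set_printoptions(precision=4,suppress=True)
def blobs(im,box,f,amin=4):
    x0,y0,x1,y1=box; c=im['color'][y0:y1,x0:x1]; h=cv2.cvtColor(c,cv2.COLOR_BGR2HSV).astype(int)
    m=f(h).astype(np.uint8); n,l,st,ce=cv2.connectedComponentsWithStats(m)
    out=[]
    for i in range(1,n):
        if st[i,4]>=amin:
            ys,xs=np.where(l==i); r=cv2.minAreaRect(np.stack([xs+x0,ys+y0],1).astype(np.float32)); out.append((ce[i]+[x0,y0],int(st[i,4]),r))
    return out
E
python3 - <<'E'
from h import *
w=grab('wrist','w1'); print(ctrl.get_state())
for X in[(.583,.281,.02),(.47,.263,.02)]: print(px(w,X))
brown=lambda h:(h[...,1]>110)&(h[...,2]<190)&((h[...,0]<18))
for b in blobs(w,(100,50,540,380),brown,60): print(b)
E
```

```text
{'time': 1.6, 'joint_positions': array([-0.741 ,  0.2122,  0.2418,  1.5935, -0.053 ,  1.3427,  0.8164]), 'qd': array([-0.0106, -0.0038, -0.0056, -0.0003, -0.0002, -0.0006,  0.0015]), 'joint_torque': array([  0.9891, -41.7415,   2.6016, -31.0273,   0.098 ,   0.0756,
         0.0003]), 'position': array([0.5284, 0.2821, 0.2153]), 'tool_rot': array([-0.4103, -3.1135, -0.001 ]), 'ft_force': array([-0.6451,  0.3307, -0.6883]), 'torque': array([ 0.001 ,  0.015 , -0.0041]), 'grip_force': 0.0, 'grip_width': 1.002268663679069}
(np.float64(336.1651269942078), np.float64(215.67384987816376))
(np.float64(295.30395294839036), np.float64(128.10117047494873))
(array([295.7523, 126.2141]), 654, ((295.7389221191406, 126.41593933105469), (16.297157287597656, 40.64311218261719), 3.8140745162963867))
(array([335.6504, 212.8625]), 349, ((335.50006103515625, 213.0000457763672), (21.0190372467041, 21.466251373291016), 63.43495178222656))
(array([241.033 , 323.7747]), 182, ((240.87100219726562, 323.3614196777344), (11.907418251037598, 22.347572326660156), 73.61045837402344))
(array([396.6534, 333.29  ]), 831, ((391.0, 331.5), (19.0, 64.0), 90.0))
(array([232.8451, 353.1268]), 213, ((233.5, 352.0), (37.0, 8.0), -0.0))
```

View pics/w1.png

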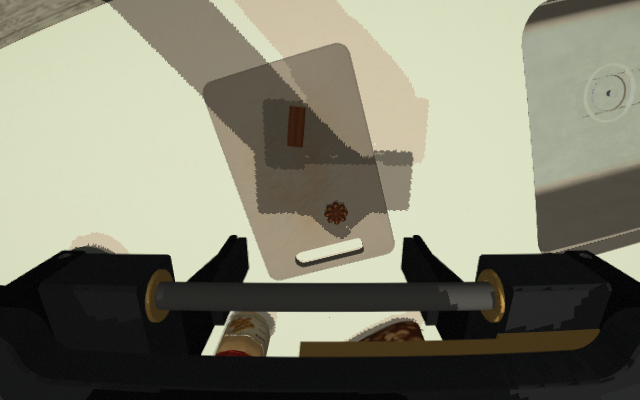

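Wrist view: the cinnamon is at (296,126), upright in the image so nearly aligned with tool x, and the star is at (336,213). The fingertips show at (236,240) and (410,240). Next I'll combine the three views.

Run:
```python
from h import *
t,s,w=load('top0'),load('scene0'),load('w1')
brown=lambda h:(h[...,1]>120)&(h[...,2]<190)&((h[...,0]<18))
tc=blobs(t,(213,238,235,260),brown); print(tc)
for nm,a,b,c in(('star',(216.2,211.9),(272,308.4),(335.65,212.9)),('cin',(223.5,249),(320,319.3),(295.75,126.2))):
    rs=[ray(t,*a),ray(s,*b),ray(w,*c)]
    print(nm,tri(rs),tri([rs[0],rs[2]])[0],tri([rs[1],rs[2]])[0], 'wrist plane z=.019',plane(w,*c,.019),'top',plane(t,*a,.019))
b=[x for x in blobs(w,(270,90,320,170),brown,60)][0]; p=cv2.boxPoints(b[2]); 
P=np.array([plane(w,*q,.024) for q in p]); print(P)
E=[P[(i+1)%4]-P[i] for i in range(4)]; e=max(E,key=np.linalg.norm); print('len',[np.linalg.norm(x) for x in E],'yaw',np.degrees(np.arctan2(e[1],e[0])))
st=ctrl.get_state(); T=R.from_rotvec(st['tool_rot']).as_matrix(); print('tooly yaw',np.degrees(np.arctan2(T[1,1],T[0,1])),'tool z',T[:,2])
```

```text
[(array([222.1412, 248.8   ]), 85, ((222.1000213623047, 248.7000274658203), (5.692099571228027, 14.546475410461426), 18.43494987487793))]
star (array([0.5817, 0.2811, 0.0176]), [0.001397879960289245, 0.0006417773630645273, 0.0013693905706766596]) [0.5825 0.2817 0.0133] [0.5806 0.2812 0.0189] wrist plane z=.019 [0.5797 0.2812 0.019 ] top [0.5829 0.2814 0.019 ]
cin (array([0.47  , 0.2619, 0.0132]), [0.0011457410604067432, 0.0014520553092054087, 0.0020384540404649915]) [0.4694 0.2624 0.0035] [0.469  0.2644 0.0199] wrist plane z=.019 [0.4682 0.264  0.019 ] top [0.4702 0.2597 0.019 ]
[[0.4859 0.2483 0.024 ]
 [0.4449 0.2637 0.024 ]
 [0.4506 0.2803 0.024 ]
 [0.4917 0.2655 0.024 ]]
len [np.float64(0.043703508288904507), np.float64(0.01756140030684536), np.float64(0.04370042504973016), np.float64(0.018155691912404126)] yaw 159.4929993134335
tooly yaw 74.98490575132045 tool z [-0.0011  0.0008 -1.    ]
```

Call:
send_rows --motion '[{"claw":0.3,"slide":[17,-11,25],"delta_rot":[0,0,0.032]},{"claw":0.3,"slide":[35,-22,60],"delta_rot":[0,0,0.064]},{"claw":0.3,"slide":[53,-33,95],"delta_rot":[0,0,0.096]},{"claw":0.3,"slide":[53,-33,128],"delta_rot":[0,0,0.096]},{"claw":0.3,"slide":[53,-33,136],"delta_rot":[0,0,0.096]}]'

```text
time: 2.1
position: [0.4658, 0.2625, 0.0761]
tool_rot: [-0.557, -3.087, 0.006]
ft_force: [-0.8, -0.3, 0.6]
grip_width: 0.68
grip_force: 0.0
```

Run:
```python
from h import *
w=grab('wrist','w2'); print(ctrl.get_state()['position'],ctrl.get_state()['grip_width'])
brown=lambda h:(h[...,1]>120)&(h[...,2]<190)&((h[...,0]<18))
for b in blobs(w,(240,60,420,330),brown,100): print(b)
print('exp cin',px(w,(.469,.264,.019)))
print('cmd to target',totool((.469,.264,.0385)))
```

```text
[0.4671 0.2626 0.0768] 0.6657937388229058
(array([328.4841, 216.463 ]), 1380, ((328.5, 217.0), (58.0, 23.0), 90.0))
(array([387.5803, 323.0292]), 274, ((390.5, 320.5), (17.0, 27.0), 90.0))
exp cin (np.float64(328.8725378897915), np.float64(217.79559941003498))
cmd to target [-1.4516  2.1482 38.3025]
```

Call:
send_rows --motion '[{"claw":0.3,"slide":[-1,2,20],"delta_rot":[0,0,0]},{"claw":0.3,"slide":[-1,2,34],"delta_rot":[0,0,0]},{"claw":0.3,"slide":[-1,2,38],"delta_rot":[0,0,0]},{"claw":-1,"slide":[-1,2,38],"delta_rot":[0,0,0]},{"claw":-1,"slide":[-1,2,38],"delta_rot":[0,0,0]}]' --grip_force 12

```text
time: 2.65
position: [0.4723, 0.2641, 0.0424]
tool_rot: [0.563, 3.09, 0.002]
ft_force: [-0.5, 0.5, -0.4]
grip_width: 0.54
grip_force: 0.0
```

Call:
send_rows --motion '[{"claw":-1,"slide":[0,0,0],"delta_rot":[0,0,0]},{"claw":-1,"slide":[0,0,0],"delta_rot":[0,0,0]},{"claw":-1,"slide":[0,0,0],"delta_rot":[0,0,0]}]'

```text
time: 2.95
position: [0.4719, 0.2638, 0.0419]
tool_rot: [0.564, 3.09, 0.001]
ft_force: [0.4, -0.2, 0.9]
grip_width: 0.278
grip_force: 0.0
```

Call:
send_rows --motion '[{"claw":-0.35,"slide":[3,0,2],"delta_rot":[0,0,0]},{"claw":-0.35,"slide":[3,0,4],"delta_rot":[0,0,0]},{"claw":-1,"slide":[3,0,4],"delta_rot":[0,0,0]},{"claw":-1,"slide":[3,0,4],"delta_rot":[0,0,0]},{"claw":-1,"slide":[3,0,4],"delta_rot":[0,0,0]}]'

```text
time: 3.45
position: [0.4689, 0.2647, 0.0375]
tool_rot: [0.564, 3.091, 0.0]
ft_force: [1.1, 0.6, 0.1]
grip_width: 0.133
grip_force: 0.0
```

Call:
send_rows --motion '[{"claw":-1,"slide":[0,0,0],"delta_rot":[0,0,0]},{"claw":-1,"slide":[0,0,0],"delta_rot":[0,0,0]}]'

```text
time: 3.65
position: [0.4689, 0.2648, 0.0375]
tool_rot: [0.564, 3.09, 0.0]
ft_force: [-1.4, -0.3, -0.2]
grip_width: 0.018
grip_force: 0.0
```

Run:
```python
from h import *
w=grab('wrist','w3'); print(ctrl.get_state()['position'],ctrl.get_state()['grip_width'],ctrl.get_state()['grip_force'])
print(px(w,(.469,.264,.019)),px(w,(.469,.2645,.0155)))
```

```text
[0.4689 0.2647 0.0375] 0.0152415061971922 0.0
(np.float64(324.17077583116617), np.float64(235.9727542213542)) (np.float64(324.9009058265546), np.float64(233.5018441589693))
```

View pics/w3.png

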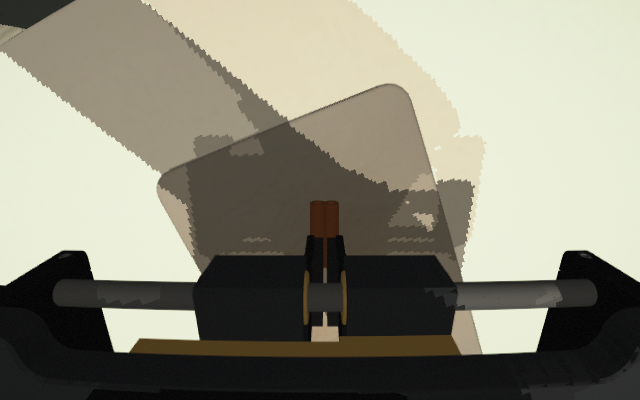

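Wrist view: the cinnamon is still in place (columns 310–338, rows 200–240). The closed fingertips at (325,237) stand in front of or over it, so the grasp missed. I'll check where the fingertips really are against the model.

Run:
```python
from h import *
w=load('w3'); s=ctrl.get_state(); T=R.from_rotvec(s['tool_rot']); p=s['position']
for x in(-9.5,0,9.5):
  for z in(3,12,22): print('tool',x,z,px(w,p+T.apply(np.array([x,0,z])/1000)))
w1=load('w1')
p1=np.array([.5284,.2821,.2153]);T1=R.from_rotvec([-.4103,-3.1135,-.001])
for x in(-9.5,9.5):
  for z in(3,22): print('w1 tool',x,z,px(w1,p1+T1.apply(np.array([x,43.5,z])/1000)))
sc=grab('scene','s3'); print('scene tip',px(sc,p+T.apply([0,0,.022])),'cin',px(sc,(.469,.264,.019)))
x,y=map(int,px(sc,p+T.apply([0,0,.022])))
a=cv2.resize(sc['color'][y-45:y+30,x-50:x+50],(400,300),interpolation=cv2.INTER_CUBIC)
b=cv2.resize(w['color'][180:280,260:393],(400,300),interpolation=cv2.INTER_CUBIC)
cv2.imwrite('pics/c3.png',np.hstack([a,b]))
```

```text
tool -9.5 3 (np.float64(325.2266549058425), np.float64(260.5180232179141))
tool -9.5 12 (np.float64(325.20773388043676), np.float64(253.59346449071188))
tool -9.5 22 (np.float64(325.18846076788435), np.float64(246.55121258478798))
tool 0 3 (np.float64(325.23487529879986), np.float64(246.22067000089802))
tool 0 12 (np.float64(325.2152341920558), np.float64(239.7970886230838))
tool 0 22 (np.float64(325.19526667053896), np.float64(233.27579999970217))
tool 9.5 3 (np.float64(325.2431807925495), np.float64(231.44608094038418))
tool 9.5 12 (np.float64(325.22280249020906), np.float64(225.5651961466054))
tool 9.5 22 (np.float64(325.2021256029322), np.float64(219.60529388745698))
w1 tool -9.5 3 (np.float64(398.16501147282133), np.float64(259.61896862204054))
w1 tool -9.5 22 (np.float64(391.94623911605225), np.float64(245.76633830813998))
w1 tool 9.5 3 (np.float64(400.48986275893634), np.float64(230.56624966348056))
w1 tool 9.5 22 (np.float64(393.85475631758993), np.float64(218.83238454927925))
scene tip (np.float64(320.4565077375602), np.float64(320.4163762437042)) cin (np.float64(320.5420291521294), np.float64(319.3521077649076))
```

View pics/c3.png

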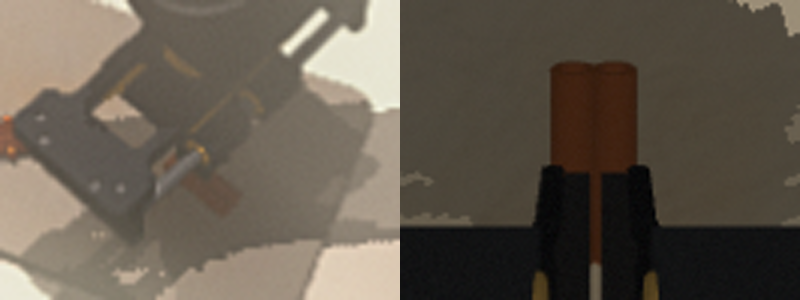

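The crop confirms it: both pads lie over the top of the unmoved cinnamon, so the fingertips are several mm higher than I took them to be. I'll open and descend in small steps, watching the force.

Call:
send_rows --motion '[{"claw":-0.2,"slide":[0,0,0],"delta_rot":[0,0,0]},{"claw":-0.2,"slide":[0,0,0],"delta_rot":[0,0,0]},{"claw":-0.2,"slide":[0,0,0],"delta_rot":[0,0,0]},{"claw":-0.2,"slide":[0,0,3],"delta_rot":[0,0,0]},{"claw":-0.2,"slide":[0,0,3],"delta_rot":[0,0,0]}]'

```text
time: 4.25
position: [0.4685, 0.2646, 0.034]
tool_rot: [-0.563, -3.09, 0.001]
ft_force: [-0.0, 0.1, 0.8]
grip_width: 0.357
grip_force: 0.0
```

Call:
send_rows --motion '[{"claw":-0.2,"slide":[0,0,2],"delta_rot":[0,0,0]},{"claw":-0.2,"slide":[0,0,2],"delta_rot":[0,0,0]}]'

```text
time: 4.45
position: [0.4686, 0.2646, 0.0321]
tool_rot: [-0.564, -3.09, 0.001]
ft_force: [-0.4, 0.2, 0.4]
grip_width: 0.393
grip_force: 0.0
```

Call:
send_rows --motion '[{"claw":-0.2,"slide":[0,0,2],"delta_rot":[0,0,0]},{"claw":-0.2,"slide":[0,0,2],"delta_rot":[0,0,0]}]'

```text
time: 4.65
position: [0.4687, 0.2646, 0.0302]
tool_rot: [-0.564, -3.09, 0.0]
ft_force: [0.3, 0.3, 0.4]
grip_width: 0.403
grip_force: 0.0
```

Call:
send_rows --motion '[{"claw":-0.2,"slide":[0,0,2],"delta_rot":[0,0,0]},{"claw":-0.2,"slide":[0,0,2],"delta_rot":[0,0,0]}]'

```text
time: 4.85
position: [0.4687, 0.2646, 0.0282]
tool_rot: [-0.564, -3.09, 0.0]
ft_force: [0.0, -0.7, 0.6]
grip_width: 0.401
grip_force: 0.0
```

Call:
send_rows --motion '[{"claw":-1,"slide":[0,0,0],"delta_rot":[0,0,0]},{"claw":-1,"slide":[0,0,0],"delta_rot":[0,0,0]},{"claw":-1,"slide":[0,0,0],"delta_rot":[0,0,0]},{"claw":-1,"slide":[0,0,0],"delta_rot":[0,0,0]},{"claw":-1,"slide":[0,0,0],"delta_rot":[0,0,0]}]'

```text
time: 5.35
position: [0.4689, 0.2647, 0.0285]
tool_rot: [0.564, 3.091, 0.0]
ft_force: [-0.3, 0.0, -0.7]
grip_width: 0.047
grip_force: 0.0
```

Run:
```python
from h import *
w=grab('wrist','w4'); sc=grab('scene','s4'); t=grab('top','t4'); p=ctrl.get_state()['position']; print(p, px(w,p),px(w,p+[0,0,-.022]))
print(px(t,p),px(sc,p))
def cr(im,c,hw=(66,50)):
    u,v=map(int,c); return cv2.resize(im['color'][max(0,v-hw[1]):v+hw[1],u-hw[0]:u+hw[0]],(400,300),interpolation=cv2.INTER_CUBIC)
cv2.imwrite('pics/c4.png',np.hstack([cr(w,(325,225)),cr(sc,px(sc,p),(44,33))]))
```

```text
[0.4689 0.2648 0.0285] (np.float64(325.29525719425936), np.float64(248.5273817417237)) (np.float64(325.2396695047428), np.float64(233.30576483227196))
(np.float64(221.22672457766862), np.float64(249.58315521815737)) (np.float64(320.4324619660045), np.float64(317.5244418425292))
```

View pics/c4.png

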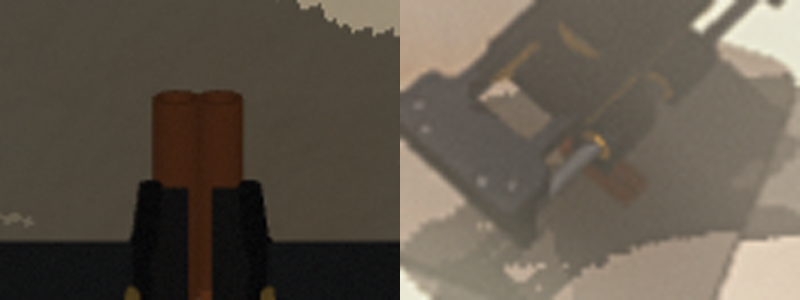

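The pads still cover the cinnamon, with their front edge at row 237, so the real tip is near the TCP and not 22 mm ahead. I'll keep descending in small, force-checked steps.

Call:
send_rows --motion '[{"claw":-0.2,"slide":[0,0,0],"delta_rot":[0,0,0]},{"claw":-0.2,"slide":[0,0,0],"delta_rot":[0,0,0]},{"claw":-0.2,"slide":[0,0,0],"delta_rot":[0,0,0]},{"claw":-0.2,"slide":[0,0,2],"delta_rot":[0,0,0]},{"claw":-0.2,"slide":[0,0,2],"delta_rot":[0,0,0]}]'

```text
time: 6.0
position: [0.4687, 0.2646, 0.0262]
tool_rot: [-0.563, -3.09, 0.0]
ft_force: [-0.5, -0.5, 0.1]
grip_width: 0.355
grip_force: 0.0
```

Call:
send_rows --motion '[{"claw":-0.2,"slide":[0,0,2],"delta_rot":[0,0,0]},{"claw":-0.2,"slide":[0,0,2],"delta_rot":[0,0,0]}]'

```text
time: 6.2
position: [0.4686, 0.2646, 0.0241]
tool_rot: [-0.564, -3.09, 0.001]
ft_force: [-0.6, 0.5, 0.8]
grip_width: 0.391
grip_force: 0.0
```

Call:
send_rows --motion '[{"claw":-0.2,"slide":[0,0,2],"delta_rot":[0,0,0]},{"claw":-0.2,"slide":[0,0,2],"delta_rot":[0,0,0]}]'

```text
time: 6.4
position: [0.4687, 0.2646, 0.0222]
tool_rot: [-0.564, -3.09, 0.0]
ft_force: [0.5, -0.4, 1.0]
grip_width: 0.397
grip_force: 0.0
```

Call:
send_rows --motion '[{"claw":-1,"slide":[0,0,0],"delta_rot":[0,0,0]},{"claw":-1,"slide":[0,0,0],"delta_rot":[0,0,0]},{"claw":-1,"slide":[0,0,0],"delta_rot":[0,0,0]},{"claw":-1,"slide":[0,0,0],"delta_rot":[0,0,0]}]'

```text
time: 6.8
position: [0.4689, 0.2648, 0.0225]
tool_rot: [0.564, 3.09, 0.0]
ft_force: [-0.5, 0.5, 0.4]
grip_width: 0.118
grip_force: 0.0
```

Call:
send_rows --motion '[{"claw":-0.2,"slide":[0,0,0],"delta_rot":[0,0,0]},{"claw":-0.2,"slide":[0,0,0],"delta_rot":[0,0,0]},{"claw":-0.2,"slide":[0,0,0],"delta_rot":[0,0,0]},{"claw":-0.2,"slide":[0,0,2],"delta_rot":[0,0,0]},{"claw":-0.2,"slide":[0,0,2],"delta_rot":[0,0,0]}]'

```text
time: 7.3
position: [0.4686, 0.2646, 0.0202]
tool_rot: [-0.564, -3.09, 0.001]
ft_force: [-0.1, 0.5, 0.2]
grip_width: 0.382
grip_force: 0.0
```

Call:
send_rows --motion '[{"claw":-0.2,"slide":[0,0,2],"delta_rot":[0,0,0]},{"claw":-0.2,"slide":[0,0,2],"delta_rot":[0,0,0]}]'

```text
time: 7.5
position: [0.4687, 0.2646, 0.0182]
tool_rot: [-0.564, -3.09, 0.0]
ft_force: [-0.0, -0.2, 0.4]
grip_width: 0.399
grip_force: 0.0
```

Run:
```python
from h import *
w=grab('wrist','w5'); p=ctrl.get_state()['position']; print(p)
# dark-pad front edge row & cinnamon extents in column scan, in three pictures
for tag in('w3','w4','w5'):
    c=load(tag)['color'].astype(int); h=cv2.cvtColor(c.astype(np.uint8),cv2.COLOR_BGR2HSV)
    m=((h[...,1]>110)&(h[...,0]<18)).astype(np.uint8); m[:150]=0; m[290:]=0; m[:,:280]=0; m[:,370:]=0
    n,l,st,ce=cv2.connectedComponentsWithStats(m); i=1+np.argmax(st[1:,4]); print(tag,st[i], 'width row220',np.where(l[220]==i)[0][[0,-1]], 'dark edge cols 300..350 row', [(u,int(np.argmax(c[200:,u].max(1)<45))+200) for u in(300,308,312,316,334,338,342,350)])
```

```text
[0.4687 0.2647 0.0183]
w3 [ 310  200   29   69 1174] width row220 [310 338] dark edge cols 300..350 row [(300, 256), (308, 236), (312, 235), (316, 237), (334, 237), (338, 235), (342, 236), (350, 256)]
w4 [ 309  205   30   72 1268] width row220 [309 338] dark edge cols 300..350 row [(300, 256), (308, 235), (312, 236), (316, 237), (334, 237), (338, 235), (342, 235), (350, 256)]
w5 [ 309  211   32   72 2233] width row220 [309 340] dark edge cols 300..350 row [(300, 284), (308, 284), (312, 283), (316, 283), (334, 283), (338, 283), (342, 284), (350, 284)]
```

Pixel scale check: the open fingertips are 156 px apart for 87 mm, so about 178 mm deep. That puts the tips roughly 6 mm *behind* the reported TCP, which explains the misses. I'll continue down to a tip height of about 16 mm (TCP about 0.010), checking the force.

Call:
send_rows --motion '[{"claw":-0.2,"slide":[0,0,2],"delta_rot":[0,0,0]},{"claw":-0.2,"slide":[0,0,2],"delta_rot":[0,0,0]}]'

```text
time: 7.75
position: [0.4687, 0.2646, 0.0162]
tool_rot: [-0.564, -3.09, 0.0]
ft_force: [0.4, -0.7, -0.5]
grip_width: 0.404
grip_force: 0.0
```

Call:
send_rows --motion '[{"claw":-0.2,"slide":[0,0,2],"delta_rot":[0,0,0]},{"claw":-0.2,"slide":[0,0,2],"delta_rot":[0,0,0]}]'

```text
time: 7.95
position: [0.4687, 0.2646, 0.0142]
tool_rot: [-0.564, -3.09, 0.0]
ft_force: [-0.9, 0.8, -0.1]
grip_width: 0.401
grip_force: 0.0
```

Call:
send_rows --motion '[{"claw":-1,"slide":[0,0,1],"delta_rot":[0,0,0]},{"claw":-1,"slide":[0,0,1],"delta_rot":[0,0,0]},{"claw":-1,"slide":[0,0,1],"delta_rot":[0,0,0]},{"claw":-1,"slide":[0,0,1],"delta_rot":[0,0,0]}]'

```text
time: 8.35
position: [0.4689, 0.2648, 0.0135]
tool_rot: [0.564, 3.091, 0.0]
ft_force: [-1.2, -0.4, 0.2]
grip_width: 0.206
grip_force: 12.0
```

Gripped: 17.9 mm wide at 12 N. I'll lift it and carry it towards the grinder, stopping where the wrist camera can see the collar.

Call:
send_rows --motion '[{"claw":-1,"slide":[0,0,-25],"delta_rot":[0,0,0]},{"claw":-1,"slide":[0,0,-70],"delta_rot":[0,0,0]},{"claw":-1,"slide":[0,0,-115],"delta_rot":[0,0,0]},{"claw":-1,"slide":[-10,-10,-160],"delta_rot":[0,0,0]},{"claw":-1,"slide":[-28,-28,-200],"delta_rot":[0,0,0]}]'

```text
time: 8.85
position: [0.4846, 0.2304, 0.216]
tool_rot: [0.557, 3.091, 0.003]
ft_force: [1.1, 0.7, -0.9]
grip_width: 0.207
grip_force: 12.0
```

Call:
send_rows --motion '[{"claw":-1,"slide":[-25,-25,-20],"delta_rot":[0,0,0]},{"claw":-1,"slide":[-55,-55,-40],"delta_rot":[0,0,0]},{"claw":-1,"slide":[-85,-86,-50],"delta_rot":[0,0,0]},{"claw":-1,"slide":[-115,-117,-50],"delta_rot":[0,0,0]},{"claw":-1,"slide":[-145,-148,-50],"delta_rot":[0,0,0]}]'

```text
time: 9.35
position: [0.5693, 0.0374, 0.2643]
tool_rot: [0.563, 3.089, 0.002]
ft_force: [0.9, 0.2, -0.4]
grip_width: 0.207
grip_force: 12.0
```

Call:
send_rows --motion '[{"claw":-1,"slide":[-30,-31,0],"delta_rot":[0,0,0]},{"claw":-1,"slide":[-60,-61,0],"delta_rot":[0,0,0]},{"claw":-1,"slide":[-85,-86,0],"delta_rot":[0,0,0]},{"claw":-1,"slide":[-95,-97,0],"delta_rot":[0,0,0]},{"claw":-1,"slide":[-95,-97,0],"delta_rot":[0,0,0]}]'

```text
time: 9.85
position: [0.6231, -0.0879, 0.2631]
tool_rot: [-0.57, -3.089, 0.002]
ft_force: [-1.1, 0.6, 0.3]
grip_width: 0.201
grip_force: 12.0
```

Run:
```python
from h import *
w=grab('wrist','w6'); s=ctrl.get_state(); print(s['position'],s['tool_rot'],s['grip_width'],s['grip_force'])
print(px(w,(.588,-.071,.122)))
```

```text
[ 0.623  -0.0851  0.2631] [-0.5652 -3.0893 -0.0008] 0.20794896346357752 11.999820470809937
(np.float64(328.62420790676316), np.float64(146.61614755120942))
```

View pics/w6.png

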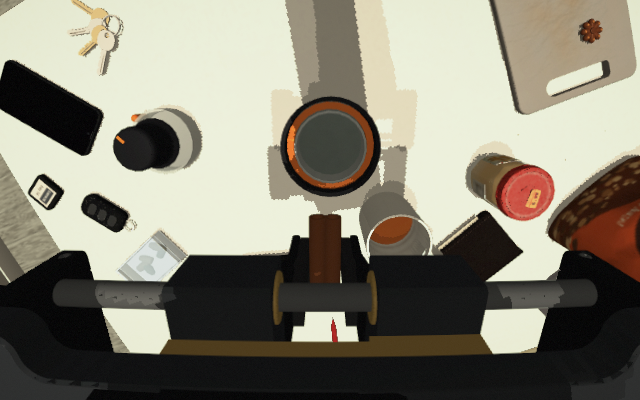

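Wrist view: the grinder mouth is at (330,146), the lid with its grip at (132,146) and orange rib at (135,118), the mug at (395,225), the honey jar at (515,190), and the star at (591,30). The cinnamon is held at (325,245). Now I'll measure the grinder and find the notch by sampling around the collar.

```bash
cat > g.py <<'E'
from h import *
orange=lambda h:(h[...,1]>130)&(h[...,0]<22)&(h[...,2]>90)
def dark_ell(im,box,thr=60):   # outer collar outline: dark blob's hull -> ellipse centre
    x0,y0,x1,y1=box; m=(im['color'][y0:y1,x0:x1].max(2)<thr).astype(np.uint8)
    c=max(cv2.findContours(m,cv2.RETR_EXTERNAL,cv2.CHAIN_APPROX_NONE)[0],key=cv2.contourArea)
    e=cv2.fitEllipse(cv2.convexHull(c)); return (e[0][0]+x0,e[0][1]+y0),e[1]
def polar(im,c,r,z,n=72):
    out=[]
    for a in np.arange(n)*2*np.pi/n:
        u,v=px(im,(c[0]+r*np.cos(a),c[1]+r*np.sin(a),z)); out.append(im['color'][int(round(v)),int(round(u))].astype(int))
    return np.array(out)
E
python3 - <<'E'
from g import *
w,t,s=load('w6'),load('top0'),load('scene0')
o=[blobs(im,b,orange,40) for im,b in((w,(270,90,390,205)),(t,(310,182,360,230)))]
cs=[]
for im,b in((w,(270,90,390,205)),(t,(310,182,360,230))):
    x0,y0,x1,y1=b; h=cv2.cvtColor(im['color'][y0:y1,x0:x1],cv2.COLOR_BGR2HSV).astype(int); m=orange(h).astype(np.uint8)
    ys,xs=np.where(m); hull=cv2.convexHull(np.stack([xs+x0,ys+y0],1).astype(np.float32)); e=cv2.fitEllipse(hull); cs.append(e[0]); print('orange ell',e)
    print(' plane .112',plane(im,*e[0],.112))
print('tri ring',tri([ray(w,*cs[0]),ray(t,*cs[1])]))
e=dark_ell(w,(270,90,390,212)); print('dark w',e,plane(w,*e[0],.125))
e2=dark_ell(t,(310,182,360,230)); print('dark t',e2,plane(t,*e2[0],.125)); print(tri([ray(w,*e[0]),ray(t,*e2[0])]))
c=plane(w,*cs[0],.112)
P=polar(w,c,.046,.125); h=cv2.cvtColor(P[None].astype(np.uint8),cv2.COLOR_BGR2HSV)[0]
for i in range(72): 
    if P[i].max()>60: print(i*5,P[i],h[i])
cv2.imwrite('pics/c6.png',np.hstack([cv2.resize(w['color'][85:210,265:395],(400,384),interpolation=cv2.INTER_CUBIC),cv2.resize(w['color'][90:190,95:215],(400,384),interpolation=cv2.INTER_CUBIC)]))
E
```

```text
orange ell ((329.76116943359375, 144.56591796875), (86.16725158691406, 86.74419403076172), 74.00167083740234)
 plane .112 [ 0.5879 -0.0696  0.112 ]
orange ell ((333.3605651855469, 204.87371826171875), (30.68464469909668, 30.838558197021484), 78.81048583984375)
 plane .112 [ 0.5917 -0.0702  0.112 ]
tri ring (array([ 0.5945, -0.0721,  0.0651]), [0.0008343348017236588, 0.0008343348017236327])
dark w ((330.18867111206055, 146.2557830810547), (98.84503173828125, 99.76110076904297)) [ 0.5878 -0.0694  0.125 ]
dark t ((331.18597412109375, 206.27578735351562), (29.794986724853516, 31.709365844726562)) [ 0.587  -0.0632  0.125 ]
(array([ 0.5882, -0.0666,  0.1173]), [0.0030973463947539647, 0.0030973463947539764])
170 [53 61 63] [24 40 63]
180 [57 65 69] [20 44 69]
195 [59 69 73] [21 49 73]
215 [53 59 62] [20 37 62]
```

View pics/c6.png

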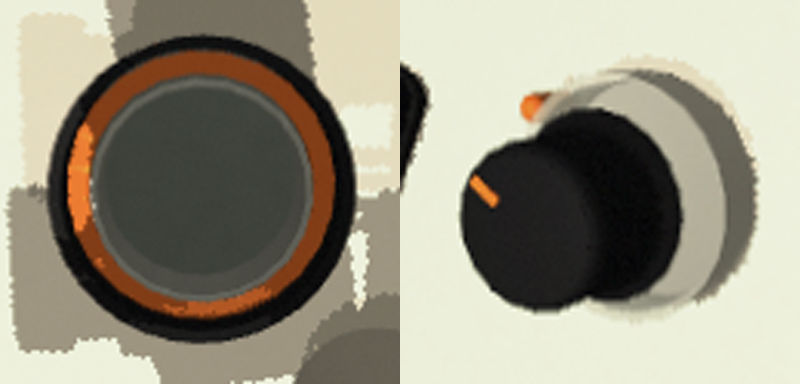

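Crop: the ring and bowl are clean and centred near (330,145) in the wrist picture. The notch isn't visible from straight above, so I'll look for it from the side later. On the lid, the rib foot and grip mark point the same way, up-left in the picture. Next I'll drop the cinnamon into the bowl.

Call:
send_rows --motion '[{"claw":-1,"slide":[15,1,20],"delta_rot":[0,0,0]},{"claw":-1,"slide":[32,2,50],"delta_rot":[0,0,0]},{"claw":-1,"slide":[38,2,80],"delta_rot":[0,0,0]},{"claw":-1,"slide":[38,2,105],"delta_rot":[0,0,0]},{"claw":-1,"slide":[38,2,105],"delta_rot":[0,0,0]}]'

```text
time: 10.4
position: [0.5853, -0.0661, 0.1551]
tool_rot: [-0.556, -3.085, -0.001]
ft_force: [-0.6, 0.2, 0.6]
grip_width: 0.203
grip_force: 12.0
```

Run:
```python
from g import *
s=ctrl.get_state(); print(s['position'],totool((.588,-.07,.1)),s['grip_width'])
w=load('w6')
for r,z in((.046,.125),(.0465,.125),(.045,.12)):
    P=polar(w,(.5879,-.0695),r,z,180).max(1); print(r,' '.join(map(str,P)))
```

```text
[ 0.5853 -0.0661  0.1551] [-4.2844 -2.6924 55.0545] 0.20269761993338484
0.046 27 26 18 27 17 14 13 13 14 14 13 18 15 14 11 16 13 14 12 15 14 13 15 16 13 15 17 13 12 16 15 16 14 13 15 16 15 14 15 15 16 14 16 23 17 25 14 13 44 15 17 15 16 42 44 17 17 14 25 33 20 19 23 18 17 20 43 44 18 19 83 19 41 17 61 36 16 18 17 19 19 17 17 19 37 63 28 68 26 68 69 28 69 56 56 12 50 14 51 51 16 18 30 30 57 59 18 44 39 47 47 39 39 47 38 40 38 37 37 36 38 38 41 35 33 36 34 42 37 34 35 33 34 34 30 17 14 15 14 14 14 12 17 30 15 16 15 12 12 15 15 13 14 14 13 12 15 16 13 13 21 29 24 24 29 25 24 16 15 15 14 18 20 19 22 25 18 25 26 22
0.0465 26 26 28 27 17 13 14 14 14 14 12 18 15 16 11 14 11 15 14 14 15 13 16 15 14 15 12 13 14 16 15 13 14 13 15 16 17 28 15 15 16 15 16 23 46 25 76 43 44 15 88 42 41 42 101 86 63 66 25 33 44 19 67 84 83 42 43 84 84 85 83 106 41 108 61 36 109 107 84 62 61 84 108 106 39 63 107 68 106 68 110 103 69 70 107 102 111 129 162 51 74 76 108 108 57 59 18 44 62 47 82 60 80 47 46 39 46 37 62 43 38 37 41 35 33 36 34 42 36 36 32 34 34 39 30 15 16 14 14 14 15 13 14 28 16 14 17 13 15 14 15 15 13 15 15 12 15 13 13 13 21 29 24 31 29 25 27 28 28 28 25 28 27 26 22 25 26 25 26 29
0.045 11 10 10 12 11 11 11 13 11 9 10 12 11 14 7 10 10 10 9 9 8 12 9 7 12 10 8 11 16 11 10 15 15 11 12 9 13 13 15 17 16 13 16 16 13 13 15 15 15 15 19 15 15 17 18 18 18 15 16 17 15 17 17 17 18 15 18 16 17 18 20 17 18 15 17 17 15 18 17 15 16 17 18 17 15 16 17 18 16 17 14 17 18 17 17 9 19 20 16 14 16 16 15 17 18 18 16 24 21 39 38 38 40 38 39 39 39 40 34 37 38 36 30 27 26 25 25 27 25 15 20 25 15 19 13 21 11 10 11 12 10 10 8 11 8 9 11 8 11 10 12 12 11 10 10 9 11 9 9 11 8 9 10 12 12 12 10 10 12 12 9 7 8 10 12 12 10 10 9 8
```

Call:
send_rows --motion '[{"claw":-1,"slide":[-4,-3,15],"delta_rot":[0,0,0]},{"claw":-1,"slide":[-4,-3,35],"delta_rot":[0,0,0]},{"claw":-1,"slide":[-4,-3,50],"delta_rot":[0,0,0]},{"claw":-1,"slide":[-4,-3,53],"delta_rot":[0,0,0]},{"claw":-1,"slide":[-4,-3,53],"delta_rot":[0,0,0]}]'

```text
time: 10.9
position: [0.5911, -0.0741, 0.1053]
tool_rot: [-0.563, -3.09, 0.0]
ft_force: [0.3, -0.2, 0.5]
grip_width: 0.204
grip_force: 12.0
```

Call:
send_rows --motion '[{"claw":-0.42,"slide":[0,0,0],"delta_rot":[0,0,0]},{"claw":-0.42,"slide":[0,0,0],"delta_rot":[0,0,0]},{"claw":-0.42,"slide":[0,0,0],"delta_rot":[0,0,0]},{"claw":-0.42,"slide":[0,0,0],"delta_rot":[0,0,0]}]'

```text
time: 11.3
position: [0.5914, -0.0742, 0.106]
tool_rot: [0.564, 3.09, 0.001]
ft_force: [-0.2, -1.0, -0.6]
grip_width: 0.287
grip_force: 0.0
```

Call:
send_rows --motion '[{"claw":-0.42,"slide":[0,0,-20],"delta_rot":[0,0,0]},{"claw":-0.42,"slide":[0,0,-60],"delta_rot":[0,0,0]},{"claw":-0.42,"slide":[0,0,-100],"delta_rot":[0,0,0]},{"claw":0,"slide":[0,0,-130],"delta_rot":[0,0,0]},{"claw":0,"slide":[0,0,-130],"delta_rot":[0,0,0]}]'

```text
time: 11.8
position: [0.5938, -0.0749, 0.241]
tool_rot: [0.562, 3.082, 0.003]
ft_force: [0.9, 0.2, 0.2]
grip_width: 0.396
grip_force: 0.0
```

Run:
```python
from g import *
w=grab('wrist','w7'); s=ctrl.get_state(); print(s['position'])
print(px(w,(.588,-.07,.122)),px(w,(.588,-.07,.075)))
h=cv2.cvtColor(w['color'],cv2.COLOR_BGR2HSV).astype(int)
br=lambda h:(h[...,1]>90)&(h[...,0]<20)
for b in blobs(w,(250,130,400,300),br,40): print(b)
P=polar(w,(.588,-.07),.04,.112,24); print(P.tolist())
```

```text
[ 0.5925 -0.0746  0.2381]
(np.float64(327.33300464338595), np.float64(183.0496464937196)) (np.float64(326.8457846920904), np.float64(171.48405232645948))
(array([327.2975, 177.383 ]), 1859, ((328.0, 180.0), (88.0, 90.0), 90.0))
(array([390.5447, 258.5404]), 235, ((392.60003662109375, 259.20001220703125), (17.8885440826416, 19.677396774291992), 63.43495178222656))
[[80, 110, 147], [63, 98, 157], [37, 86, 174], [33, 85, 175], [22, 61, 129], [18, 59, 127], [22, 60, 128], [22, 61, 128], [22, 60, 129], [23, 60, 129], [22, 61, 129], [23, 61, 129], [22, 60, 129], [22, 60, 128], [22, 61, 128], [23, 60, 128], [22, 60, 128], [21, 61, 128], [36, 87, 177], [35, 86, 176], [38, 90, 186], [60, 102, 170], [77, 108, 149], [117, 131, 132]]
```

Call:
send_rows --motion '[{"claw":0,"slide":[15,38,0],"delta_rot":[0,0,0]},{"claw":0,"slide":[33,80,0],"delta_rot":[0,0,0]},{"claw":0,"slide":[51,124,0],"delta_rot":[0,0,0]},{"claw":0,"slide":[69,168,0],"delta_rot":[0,0,0]},{"claw":0,"slide":[87,212,0],"delta_rot":[0,0,0]}]'

```text
time: 12.35
position: [0.5833, 0.1565, 0.2338]
tool_rot: [-0.563, -3.089, 0.001]
ft_force: [0.5, -0.0, 0.1]
grip_width: 0.5
grip_force: 0.0
```

Call:
send_rows --motion '[{"claw":0,"slide":[18,44,0],"delta_rot":[0,0,0]},{"claw":0,"slide":[36,88,30],"delta_rot":[0,0,0]},{"claw":0,"slide":[48,116,70],"delta_rot":[0,0,0]},{"claw":0,"slide":[48,116,110],"delta_rot":[0,0,0]},{"claw":0,"slide":[48,116,150],"delta_rot":[0,0,0]}]'

```text
time: 12.85
position: [0.5781, 0.2823, 0.0815]
tool_rot: [-0.557, -3.089, 0.002]
ft_force: [0.3, -0.9, -0.1]
grip_width: 0.501
grip_force: 0.0
```

Call:
send_rows --motion '[{"claw":0,"slide":[0,0,15],"delta_rot":[0,0,0]},{"claw":0,"slide":[0,0,15],"delta_rot":[0,0,0]},{"claw":0,"slide":[0,0,15],"delta_rot":[0,0,0]}]'

```text
time: 13.15
position: [0.5815, 0.2801, 0.0717]
tool_rot: [0.565, 3.089, 0.001]
ft_force: [-0.2, 0.2, -0.1]
grip_width: 0.502
grip_force: 0.0
```

Run:
```python
from g import *
w=grab('wrist','w8'); s=ctrl.get_state(); print(s['position'],s['grip_width'])
print('exp',px(w,(.581,.281,.019)))
br=lambda h:(h[...,1]>110)&(h[...,0]<18)&(h[...,2]<190)
for b in blobs(w,(230,130,420,300),br,60): print(b,plane(w,*b[0],.0195),plane(w,*b[2][0],.0195))
```

```text
[0.5822 0.2805 0.0728] 0.5051898366604132
exp (np.float64(325.8878533077857), np.float64(215.39865182276026))
(array([325.7091, 213.6578]), 935, ((325.676025390625, 213.531982421875), (36.22430419921875, 34.25656509399414), 10.304847717285156)) [0.5795 0.2814 0.0195] [0.5794 0.2814 0.0195]
```

The star measures (0.580,0.281) in the wrist view, consistent with before. Descending to grasp.

Call:
send_rows --motion '[{"claw":0,"slide":[2.5,0,20],"delta_rot":[0,0,0]},{"claw":0,"slide":[2.5,0,40],"delta_rot":[0,0,0]},{"claw":0,"slide":[2.5,0,53],"delta_rot":[0,0,0]},{"claw":0,"slide":[2.5,0,57],"delta_rot":[0,0,0]},{"claw":0,"slide":[2.5,0,57],"delta_rot":[0,0,0]}]'

```text
time: 13.7
position: [0.5787, 0.2812, 0.0141]
tool_rot: [0.564, 3.09, 0.001]
ft_force: [-1.1, 0.1, -0.5]
grip_width: 0.502
grip_force: 0.0
```

Call:
send_rows --motion '[{"claw":-1,"slide":[0,0,1],"delta_rot":[0,0,0]},{"claw":-1,"slide":[0,0,1],"delta_rot":[0,0,0]},{"claw":-1,"slide":[0,0,1],"delta_rot":[0,0,0]},{"claw":-1,"slide":[0,0,1],"delta_rot":[0,0,0]},{"claw":-1,"slide":[0,0,1],"delta_rot":[0,0,0]}]'

```text
time: 14.2
position: [0.5788, 0.2815, 0.0132]
tool_rot: [0.563, 3.09, 0.001]
ft_force: [-0.3, 0.1, 3.6]
grip_width: 0.316
grip_force: 12.0
```

Gripped, 27.5 mm wide. The light board contact shows the tips are level with the reported TCP. I'll carry the star to the grinder.

Call:
send_rows --motion '[{"claw":-1,"slide":[0,0,-25],"delta_rot":[0,0,0]},{"claw":-1,"slide":[0,0,-70],"delta_rot":[0,0,0]},{"claw":-1,"slide":[0,0,-115],"delta_rot":[0,0,0]},{"claw":-1,"slide":[-5,-12,-160],"delta_rot":[0,0,0]},{"claw":-1,"slide":[-16,-40,-190],"delta_rot":[0,0,0]}]'

```text
time: 14.7
position: [0.5791, 0.2416, 0.2059]
tool_rot: [0.555, 3.09, 0.006]
ft_force: [0.5, 0.1, 0.1]
grip_width: 0.313
grip_force: 12.0
```

Call:
send_rows --motion '[{"claw":-1,"slide":[-16,-40,0],"delta_rot":[0,0,0]},{"claw":-1,"slide":[-33,-81,0],"delta_rot":[0,0,0]},{"claw":-1,"slide":[-50,-122,0],"delta_rot":[0,0,0]},{"claw":-1,"slide":[-67,-164,0],"delta_rot":[0,0,0]},{"claw":-1,"slide":[-83,-204,0],"delta_rot":[0,0,0]}]'

```text
time: 15.2
position: [0.5843, 0.0159, 0.2025]
tool_rot: [0.564, 3.09, 0.0]
ft_force: [0.8, -0.4, -0.5]
grip_width: 0.313
grip_force: 12.0
```

Call:
send_rows --motion '[{"claw":-1,"slide":[-14,-34,0],"delta_rot":[0,0,0]},{"claw":-1,"slide":[-27,-66,10],"delta_rot":[0,0,0]},{"claw":-1,"slide":[-33,-82,40],"delta_rot":[0,0,0]},{"claw":-1,"slide":[-33,-82,50],"delta_rot":[0,0,0]},{"claw":-1,"slide":[-33,-82,50],"delta_rot":[0,0,0]}]'

```text
time: 15.7
position: [0.5852, -0.0695, 0.1505]
tool_rot: [-0.563, -3.086, -0.0]
ft_force: [0.3, 0.3, 0.4]
grip_width: 0.316
grip_force: 12.0
```

Call:
send_rows --motion '[{"claw":-1,"slide":[0,0,0],"delta_rot":[0,0,0]},{"claw":-1,"slide":[0,0,0],"delta_rot":[0,0,0]}]'

```text
time: 15.9
position: [0.5877, -0.0685, 0.1537]
tool_rot: [0.559, 3.09, 0.002]
ft_force: [-0.3, 0.4, 0.5]
grip_width: 0.315
grip_force: 12.0
```

Run:
```python
from g import *
s=ctrl.get_state(); print(s['position'],s['qd'],s['grip_width'],s['grip_force'],totool((.588,-.07,.13)))
```

```text
[ 0.5877 -0.0685  0.1537] [ 0.0013 -0.0045  0.0054 -0.0015  0.0003 -0.002   0.0027] 0.31539415275899285 12.000038623809814 [-0.777  -1.2817 23.6667]
```

Call:
send_rows --motion '[{"claw":-1,"slide":[0,-1,15],"delta_rot":[0,0,0]},{"claw":-1,"slide":[0,-1,24],"delta_rot":[0,0,0]},{"claw":-1,"slide":[0,-1,24],"delta_rot":[0,0,0]},{"claw":-1,"slide":[0,-1,24],"delta_rot":[0,0,0]},{"claw":0,"slide":[0,-1,24],"delta_rot":[0,0,0]}]'

```text
time: 16.4
position: [0.5865, -0.0715, 0.1287]
tool_rot: [0.564, 3.09, 0.0]
ft_force: [-0.1, -0.6, 1.4]
grip_width: 0.352
grip_force: 0.0
```

Call:
send_rows --motion '[{"claw":0,"slide":[0,0,0],"delta_rot":[0,0,0]},{"claw":0,"slide":[0,0,0],"delta_rot":[0,0,0]},{"claw":0,"slide":[0,0,-20],"delta_rot":[0,0,0]},{"claw":0,"slide":[-10,0,-60],"delta_rot":[0,0,0]},{"claw":1,"slide":[-25,0,-100],"delta_rot":[0,0,0]}]'

```text
time: 16.9
position: [0.609, -0.0799, 0.2294]
tool_rot: [-0.563, -3.089, -0.001]
ft_force: [0.4, 0.1, -0.1]
grip_width: 0.535
grip_force: 0.0
```

Call:
send_rows --motion '[{"claw":1,"slide":[-20,0,-30],"delta_rot":[0,0,0]},{"claw":1,"slide":[-20,0,-30],"delta_rot":[0,0,0]},{"claw":1,"slide":[-20,0,-30],"delta_rot":[0,0,0]}]'

```text
time: 17.2
position: [0.6286, -0.0875, 0.2587]
tool_rot: [0.564, 3.09, -0.0]
ft_force: [0.1, 0.2, -0.8]
grip_width: 0.778
grip_force: 0.0
```

Run:
```python
from g import *
w=grab('wrist','w9'); s=ctrl.get_state(); print(s['position'],s['tool_rot'],s['grip_width'])
u,v=px(w,(.588,-.07,.122)); print(u,v)
# spices in bowl: brown pixels inside the bowl radius 31mm at z=.08
br=lambda h:(h[...,1]>80)&(h[...,0]<20)&(h[...,2]>25)
m=np.zeros(w['color'].shape[:2],np.uint8)
poly=np.array([px(w,(.588+.031*np.cos(a),-.07+.031*np.sin(a),.122)) for a in np.linspace(0,6.28,60)]).astype(np.int32); cv2.fillPoly(m,[poly],1)
h=cv2.cvtColor(w['color'],cv2.COLOR_BGR2HSV).astype(int); mm=(br(h)&(m>0)).astype(np.uint8)
n,l,st,ce=cv2.connectedComponentsWithStats(mm); print([(st[i].tolist(),ce[i]) for i in range(1,n) if st[i,4]>15])
# lid: orange, dark grip
for b in blobs(w,(60,60,260,260),orange,6): print('or',b)
cv2.imwrite('pics/c9.png',np.hstack([cv2.resize(w['color'][int(v)-60:int(v)+60,int(u)-65:int(u)+65],(400,370),interpolation=cv2.INTER_CUBIC),cv2.resize(w['color'][60:250,50:255],(400,370))]))
```

```text
[ 0.6277 -0.0871  0.2575] [-0.5635 -3.089  -0.0001] 0.8266117935376828
327.243626757629 141.48132252631282
[([332, 117, 13, 14, 95], array([337.9684, 123.1895]))]
or (array([129.7576, 111.9394]), 33, ((129.85366821289062, 111.18292236328125), (4.685213088989258, 8.589556694030762), 38.65980911254883))
or (array([113.775, 134.   ]), 40, ((113.75001525878906, 134.25001525878906), (9.899494171142578, 3.535533905029297), 45.0))
```

One picture left, so I'll make it a composite of bowl, lid, grinder side and board.

Run:
```python
from g import *
w=load('w9'); sc=grab('scene','s9')
def cr(im,x0,y0,wd,g=1.0): 
    c=im['color'][y0:y0+int(wd*.75),x0:x0+wd].astype(float)*g; return cv2.resize(np.clip(c,0,255).astype(np.uint8),(400,300),interpolation=cv2.INTER_CUBIC)
cv2.imwrite('pics/c10.png',np.vstack([np.hstack([cr(w,272,100,110,2.2),cr(w,70,80,120)]),np.hstack([cr(sc,294,160,80,1.3),cr(sc,240,265,130)])]))
```

```text
(no output)
```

View pics/c10.png

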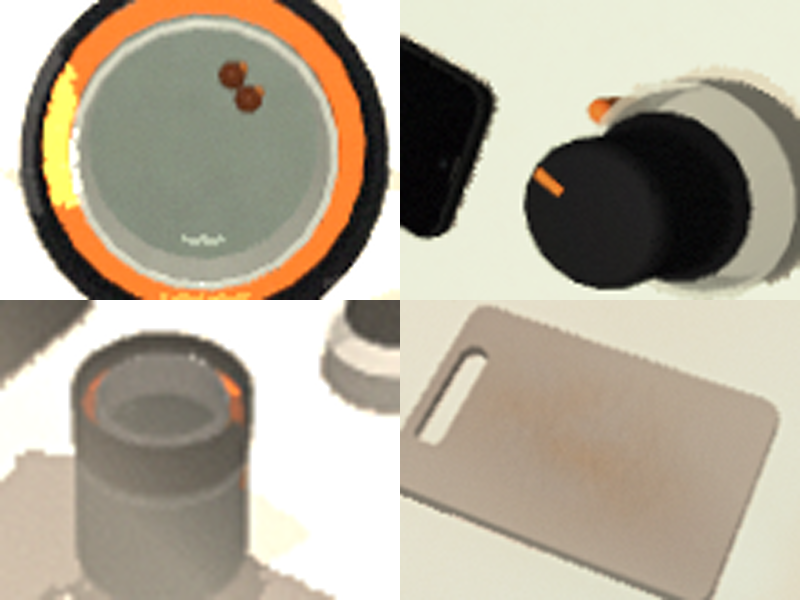

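Composite: two brown discs (the cinnamon end-on) in the bowl at crop (240,87), and the board is empty. I can't see the star, so I'll locate it numerically. The orange mark under the notch is at scene crop (243,475), the grinder's right edge.

Run:
```python
from g import *
br=lambda h:(h[...,1]>100)&(h[...,0]<18)&(h[...,2]<190)&(h[...,2]>30)
t=grab('top','t9'); t0=load('top0'); w=load('w9'); s9,s0=load('s9'),load('scene0')
for nm,im in(('w7',load('w7')),('w9',w)):
    u,v=map(int,px(im,(.588,-.07,.1))); print(nm,u,v,[ (b[0].round(1),b[1],np.round(b[2][1],1)) for b in blobs(im,(u-28,v-28,u+28,v+28),br,10)])
print('w9 all',[(b[0].round(0),b[1],np.round(b[2][1],0)) for b in blobs(w,(0,0,640,400),br,40)])
for nm,a,b in(('top',t,t0),('scene',s9,s0)):
    h=cv2.cvtColor(a['color'],cv2.COLOR_BGR2HSV).astype(int); h0=cv2.cvtColor(b['color'],cv2.COLOR_BGR2HSV).astype(int)
    m=(br(h)&~br(h0)).astype(np.uint8); n,l,st,ce=cv2.connectedComponentsWithStats(m); print(nm,[(st[i].tolist(),h[l==i].mean(0).round()) for i in range(1,n) if st[i,4]>8])
u,v=map(int,px(w,(.588,-.07,.1))); g=w['color'][v-30:v+32:3,u-32:u+34:3].max(2); print('\n'.join(' '.join(f'{x:3d}' for x in r) for r in g))
```

```text
w7 327 177 [(array([301.8, 151.2]), 39, array([ 5.5, 11.4])), (array([351.7, 150.4]), 23, array([8.6, 4.1]))]
w9 327 138 [(array([301.3, 112.3]), 36, array([7., 7.])), (array([352.3, 111.2]), 17, array([4., 5.])), (array([337.9, 123. ]), 87, array([14.4,  7.7]))]
w9 all [(array([333., 137.]), 1697, array([90., 86.])), (array([338., 123.]), 87, array([14.,  8.])), (array([500., 155.]), 64, array([20.,  4.])), (array([606., 218.]), 6778, array([128.,  90.])), (array([509., 181.]), 555, array([38., 60.])), (array([390., 227.]), 825, array([24., 47.])), (array([332., 332.]), 118, array([23.,  5.]))]
top [([489, 0, 6, 10, 23], array([ 15., 144.,  34.])), ([385, 27, 4, 6, 10], array([ 15., 135.,  36.]))]
scene [([304, 99, 10, 8, 18], array([ 17., 121.,  82.])), ([311, 176, 3, 8, 13], array([  9., 117., 138.])), ([339, 177, 3, 7, 12], array([  9., 141., 135.])), ([100, 187, 7, 5, 10], array([ 17., 108., 155.]))]
 14 112 130 130 131  88  85 101  89  81  68  71  75  80  86 103  80  98 129 130 130  93
121 130 131 118  80 101  75  67  67  68  68  66  67  66  67  67  79 100  71 127 130 130
130 1
[... 966 characters left out ...]
  64  65  65  65  66  64  67  66  66  66  65  66  66  66  66  66  66  65  66  65  69
 72  69  65  65  65  63  64  66  66  66  68  64  64  64  65  67  67  67  66  67  66  70
 86  73  65  63  65  64  64  64  64  64  65  63  65  65  65  67  68  67  66  67  69  72
 99  73  67  65  65  64  64  64  66  64  66  65  66  66  64  65  65  67  68  67  72  71
112  75  74  66  66  65  64  65  64  64  65  66  66  65  65  65  66  66  66  72  73  93
129  97  73  75  66  65  64  64  66  65  66  65  65  66  65  65  66  67  72  73  72 101
128 125 101  75  75  72  65  64  65  90  89  92  87  67  65  65  66  73  74  73  96 128
128 129 105  99  75  75  76  73  65  65  66  65  65  65  67  75  75  74  76  97 126 128
```

Before/after comparison: nothing brown appears anywhere new in the top or scene view. The star's tips showed up in the bowl only after its release, and the cinnamon went in before it (hidden below the grey bowl surface). Both are in the bowl. Moving over the lid.

Call:
send_rows --motion '[{"claw":1,"slide":[0,-35,0],"delta_rot":[0,0,0]},{"claw":1,"slide":[1,-80,0],"delta_rot":[0,0,0]},{"claw":1,"slide":[2,-125,0],"delta_rot":[0,0,0]},{"claw":1,"slide":[3,-170,0],"delta_rot":[0,0,0]},{"claw":1,"slide":[3,-201,0],"delta_rot":[0,0,0]}]'

```text
time: 17.85
position: [0.5516, -0.2773, 0.2575]
tool_rot: [-0.568, -3.088, 0.001]
ft_force: [-0.2, 0.4, -0.4]
grip_width: 1.002
grip_force: 0.0
```

Call:
send_rows --motion '[{"claw":1,"slide":[0,0,0],"delta_rot":[0,0,0]},{"claw":1,"slide":[0,0,0],"delta_rot":[0,0,0]},{"claw":1,"slide":[0,0,0],"delta_rot":[0,0,0]}]'

```text
time: 18.15
position: [0.5551, -0.2721, 0.2576]
tool_rot: [-0.559, -3.09, -0.002]
ft_force: [-0.8, 0.4, 0.3]
grip_width: 1.0
grip_force: 0.0
```

Run:
```python
from g import *
w=grab('wrist','w11'); s=ctrl.get_state(); print(s['position'],s['tool_rot'],s['joint_positions'])
u,v=px(w,(.517,-.26,.094)); print(u,v); u,v=int(u),int(v)
for b in blobs(w,(u-90,max(0,v-90),u+90,v+90),orange,6): print('or',b[0],b[1],b[2][1],plane(w,*b[0],.094),plane(w,*b[0],.015))
x0,y0=u-80,max(0,v-80); g=w['color'][y0:v+80,x0:u+80].max(2); m=(g<45).astype(np.uint8)
n,l,st,ce=cv2.connectedComponentsWithStats(m); print([(st[i].tolist()) for i in range(1,n) if st[i,4]>100],x0,y0)
cv2.imwrite('pics/lid.png',w['color'])
gu,gv=px(w,(.588,-.07,.1)); print('grinder',gu,gv)
for b in blobs(w,(int(gu)-70,int(gv)-70,min(640,int(gu)+70),int(gv)+70),orange,4): print('g or',b[0],b[1],b[2])
for a in range(180,260,10): print(a,[np.round(px(w,(.588+.048*np.cos(np.radians(a)),-.07+.048*np.sin(np.radians(a)),z))).tolist() for z in(.125,.095)])
```

```text
[ 0.5553 -0.272   0.2577] [-0.5586 -3.0906 -0.0019] [-0.1036  0.2665  0.6367  1.4911 -0.1596  1.4374  1.7507]
322.8458472817815 142.53851768493593
or [288.5952 113.2619] 42 (4.949747085571289, 7.77817440032959) [ 0.4772 -0.282   0.094 ] [ 0.4773 -0.2912  0.015 ]
or [300.7907 136.2093] 43 (9.899494171142578, 3.535533905029297) [ 0.5029 -0.279   0.094 ] [ 0.5092 -0.2874  0.015 ]
[[47, 54, 51, 54, 2089], [0, 141, 16, 19, 187]] 242 62
grinder 517.4083740449221 144.53224787918754
g or [499.2 100.6] 15 ((499.0, 100.5), (8.0, 1.0), -0.0)
g or [533.522  114.0839] 477 ((528.479248046875, 121.50627899169922), (74.02701568603516, 37.02720260620117), 1.569354772567749)
g or [525.9 126.5] 20 ((525.75, 126.25), (3.4785051345825195, 5.692099571228027), 18.43494987487793)
g or [529.6316 133.1579] 19 ((529.4500732421875, 133.15000915527344), (3.4785051345825195, 5.692099571228027), 18.43494987487793)
g or [511.2677 178.5783] 396 ((517.1881713867188, 171.43026733398438), (71.78366088867188, 38.01640319824219), 18.946504592895508)
g or [563.875 147.5  ] 8 ((563.90380859375, 147.4807586669922), (0.7844645380973816, 7.2562971115112305), 11.309932708740234)
180 [[523.0, 100.0], [506.0, 99.0]]
190 [[515.0, 104.0], [498.0, 103.0]]
200 [[507.0, 109.0], [491.0, 108.0]]
210 [[500.0, 115.0], [485.0, 114.0]]
220 [[494.0, 123.0], [480.0, 120.0]]
230 [[489.0, 131.0], [475.0, 128.0]]
240 [[486.0, 139.0], [472.0, 136.0]]
250 [[484.0, 148.0], [471.0, 144.0]]
```

From here the mark below the notch shows at (499,101), about 187° round the grinder, and the lid's mark and rib point to about 210°. I'll turn the tool so the camera faces the rib side and measure again from closer.

Call:
send_rows --motion '[{"claw":1,"slide":[3,5,5],"delta_rot":[0,0,-0.12]},{"claw":1,"slide":[6,10,15],"delta_rot":[0,0,-0.26]},{"claw":1,"slide":[9,15,30],"delta_rot":[0,0,-0.4]},{"claw":1,"slide":[11,19,45],"delta_rot":[0,0,-0.54]},{"claw":1,"slide":[11,19,55],"delta_rot":[0,0,-0.68]}]'

```text
time: 18.7
position: [0.5516, -0.2494, 0.202]
tool_rot: [0.515, -3.098, -0.003]
ft_force: [-0.8, -0.3, 0.3]
grip_width: 1.001
grip_force: 0.0
```

Call:
send_rows --motion '[{"claw":1,"slide":[0,0,0],"delta_rot":[0,0,-0.12]},{"claw":1,"slide":[0,0,0],"delta_rot":[0,0,-0.21]},{"claw":1,"slide":[0,0,0],"delta_rot":[0,0,-0.21]},{"claw":1,"slide":[0,0,0],"delta_rot":[0,0,-0.21]},{"claw":1,"slide":[0,0,0],"delta_rot":[0,0,-0.21]}]'

```text
time: 19.2
position: [0.5513, -0.2519, 0.2034]
tool_rot: [-0.821, 3.032, 0.0]
ft_force: [0.6, -0.6, -0.0]
grip_width: 0.999
grip_force: 0.0
```

```bash
cat > lid.py <<'E'
from g import *
def lid(tag,c=(.516,-.27)):
    w=load(tag); s=ctrl.get_state(); T=R.from_rotvec(s['tool_rot']).as_matrix(); print(s['position'],'toolx yaw',np.degrees(np.arctan2(T[1,0],T[0,0]))%360,'j',s['joint_positions'])
    u,v=map(int,px(w,(*c,.08))); x0,x1,y0,y1=max(0,u-85),u+85,max(0,v-85),v+85
    ob=blobs(w,(x0,y0,x1,y1),orange,6)
    for b in ob: print('or',b[0],b[1],b[2],plane(w,*b[0],.094))
    g=w['color'][y0:y1,x0:x1].max(2); n,l,st,ce=cv2.connectedComponentsWithStats((g<45).astype(np.uint8))
    for i in range(1,n):
        if st[i,4]>800: print('dark',st[i]+[x0,y0,0,0,0])
    print('camera nadir',px(w,np.array(w['pose'])[:3,3]-[0,0,.3]),'exp c',u,v)
    return w
E
python3 - <<'E'
from lid import *
grab('wrist','w12'); lid('w12')
E
```

```text
[ 0.5512 -0.2522  0.2035] toolx yaw 210.29295481985574 j [-0.0433  0.2485  0.5107  1.6007 -0.1244  1.3247  2.5842]
or [327.8545  99.1636] 55 ((328.0, 99.0), (6.0, 8.0), 90.0) [ 0.478  -0.2912  0.094 ]
or [325.5179 132.75  ] 56 ((325.45123291015625, 132.93902587890625), (4.1963982582092285, 12.368331909179688), 6.340191841125488) [ 0.503  -0.2789  0.094 ]
dark [ 295  114   59   64 2570]
camera nadir (np.float64(324.5222184476083), np.float64(98.15412435358441)) exp c 326 148
```

The lid rib and top mark lie on one line, with the rib bearing about 206° and the lid centre near (0.5155,-0.2725). The sizes agree: the grip spans 59 px and the rib radius comes out close to 43.5 mm. Descending onto the black grip.

Call:
send_rows --motion '[{"claw":1,"slide":[20,0,5],"delta_rot":[0,0,0]},{"claw":1,"slide":[41,0.5,20],"delta_rot":[0,0,0]},{"claw":1,"slide":[41,0.5,50],"delta_rot":[0,0,0]},{"claw":1,"slide":[41,0.5,85],"delta_rot":[0,0,0]},{"claw":1,"slide":[41,0.5,85],"delta_rot":[0,0,0]}]'

```text
time: 19.75
position: [0.5121, -0.271, 0.114]
tool_rot: [0.819, -3.026, -0.008]
ft_force: [0.5, 0.4, -0.1]
grip_width: 0.998
grip_force: 0.0
```

Call:
send_rows --motion '[{"claw":1,"slide":[0,0,0],"delta_rot":[0,0,0]},{"claw":1,"slide":[0,0,0],"delta_rot":[0,0,0]}]'

```text
time: 19.95
position: [0.5167, -0.2735, 0.1205]
tool_rot: [-0.821, 3.03, -0.003]
ft_force: [-0.0, 0.5, 1.0]
grip_width: 1.002
grip_force: 0.0
```

Run:
```python
from lid import *
grab('wrist','w13'); w=lid('w13'); print(totool((.5155,-.2725,.062)))
print('pred mark/c',px(w,(.503,-.2789,.094)),px(w,(.5155,-.2725,.094)),px(w,(.478,-.2912,.015)))
```

```text
[ 0.5168 -0.2735  0.1206] toolx yaw 210.32818840220926 j [ 0.0155  0.2613  0.4955  1.7569 -0.1352  1.1535  2.6515]
or [330.1496 149.3543] 127 ((330.5, 149.0), (12.0, 11.0), 90.0) [ 0.4684 -0.2974  0.094 ]
or [327.7465 209.5493] 71 ((327.5, 209.5), (13.0, 5.0), 90.0) [ 0.5028 -0.2789  0.094 ]
dark [ 288  172   76   91 5494]
dark [ 244  236  170   59 1638]
camera nadir (np.float64(325.38975388901633), np.float64(97.56797310856294)) exp c 329 224
[ 0.7865  1.6756 58.6026]
pred mark/c (np.float64(327.6292370105588), np.float64(209.79807554050342)) (np.float64(326.38142402223707), np.float64(229.78523598213124)) (np.float64(329.43616656655547), np.float64(148.29832593817525))
```

Joint 7 is at 2.65, close to its 2.69 limit, so I'll turn back 0.3 rad before going down.

Call:
send_rows --motion '[{"claw":1,"slide":[0.5,1,0],"delta_rot":[0,0,0.1]},{"claw":1,"slide":[0.5,1,0],"delta_rot":[0,0,0.2]},{"claw":1,"slide":[0.5,1,10],"delta_rot":[0,0,0.3]},{"claw":1,"slide":[0.5,1,30],"delta_rot":[0,0,0.3]},{"claw":1,"slide":[0.5,1,50],"delta_rot":[0,0,0.3]}]'

```text
time: 20.5
position: [0.5163, -0.2728, 0.0702]
tool_rot: [-0.359, 3.117, -0.003]
ft_force: [0.6, -0.2, -0.0]
grip_width: 0.999
grip_force: 0.0
```

Call:
send_rows --motion '[{"claw":1,"slide":[0,0,5],"delta_rot":[0,0,0]},{"claw":1,"slide":[0,0,8],"delta_rot":[0,0,0]},{"claw":1,"slide":[0,0,8],"delta_rot":[0,0,0]},{"claw":1,"slide":[0,0,8],"delta_rot":[0,0,0]}]'

```text
time: 20.9
position: [0.5153, -0.2727, 0.0617]
tool_rot: [-0.359, 3.119, -0.001]
ft_force: [1.3, -0.6, 0.6]
grip_width: 1.002
grip_force: 0.0
```

Call:
send_rows --motion '[{"claw":-1,"slide":[0,0,0],"delta_rot":[0,0,0]},{"claw":-1,"slide":[0,0,0],"delta_rot":[0,0,0]},{"claw":-1,"slide":[0,0,0],"delta_rot":[0,0,0]},{"claw":-1,"slide":[0,0,0],"delta_rot":[0,0,0]},{"claw":-1,"slide":[0,0,0],"delta_rot":[0,0,0]}]' --grip_force 40

```text
time: 21.4
position: [0.5144, -0.2722, 0.0605]
tool_rot: [-0.359, 3.121, 0.0]
ft_force: [0.1, -1.5, 0.1]
grip_width: 0.629
grip_force: 0.0
```

Run:
```python
from lid import *
s=ctrl.get_state(); print(s)
```

```text
{'time': 21.4, 'joint_positions': array([-0.0012,  0.3292,  0.5212,  1.8165, -0.1873,  1.0448,  2.3914]), 'qd': array([-0.0003,  0.0006, -0.0007,  0.0013,  0.0009, -0.0005,  0.0002]), 'joint_torque': array([  0.0018, -40.6913,   5.2974, -27.1393,   0.0813,   0.026 ,
        -0.0002]), 'position': array([ 0.5144, -0.2722,  0.0605]), 'tool_rot': array([-0.3593,  3.1209,  0.0001]), 'ft_force': array([ 0.0915, -1.4774,  0.1453]), 'torque': array([ 0.0136,  0.0216, -0.0233]), 'grip_force': 0.0, 'grip_width': 0.6292223026909309}
```

Call:
send_rows --motion '[{"claw":-1,"slide":[0,0,0],"delta_rot":[0,0,0]},{"claw":-1,"slide":[0,0,0],"delta_rot":[0,0,0]},{"claw":-1,"slide":[0,0,0],"delta_rot":[0,0,0]},{"claw":-1,"slide":[0,0,0],"delta_rot":[0,0,0]}]'

```text
time: 21.8
position: [0.5145, -0.2723, 0.0604]
tool_rot: [-0.359, 3.121, 0.0]
ft_force: [0.3, 0.2, -0.4]
grip_width: 0.56
grip_force: 40.0
```

Call:
send_rows --motion '[{"claw":-1,"slide":[0,0,-10],"delta_rot":[0,0,0]},{"claw":-1,"slide":[0,0,-40],"delta_rot":[0,0,0]},{"claw":-1,"slide":[0,0,-80],"delta_rot":[0,0,0]},{"claw":-1,"slide":[0,0,-120],"delta_rot":[0,0,0]},{"claw":-1,"slide":[0,0,-150],"delta_rot":[0,0,0]}]'

```text
time: 22.3
position: [0.5148, -0.2727, 0.2137]
tool_rot: [-0.358, 3.119, -0.002]
ft_force: [1.0, 0.3, -1.1]
grip_width: 0.557
grip_force: 40.0
```

Call:
send_rows --motion '[{"claw":-1,"slide":[0,0,0],"delta_rot":[0,0,0]},{"claw":-1,"slide":[0,0,0],"delta_rot":[0,0,0]},{"claw":-1,"slide":[0,0,0],"delta_rot":[0,0,0]}]'

```text
time: 22.6
position: [0.5135, -0.2716, 0.209]
tool_rot: [0.359, -3.119, -0.002]
ft_force: [-0.3, 0.9, -2.4]
grip_width: 0.559
grip_force: 40.0
```

Run:
```python
from lid import *
w=grab('wrist','w14'); s=ctrl.get_state(); T=R.from_rotvec(s['tool_rot']); p=s['position']
print(p,np.degrees(np.arctan2(*T.as_matrix()[[1,0],0]))%360,s['joint_positions'][6],s['ft_force'],s['grip_width'],s['grip_force'])
for b in blobs(w,(180,80,470,330),orange,6):
    out=[]
    for zt in(-32,50,60): # tool z of grip top / rib
        o,d=ray(w,*b[0]); o=T.inv().apply(o-p)*1000; d=T.inv().apply(d); out.append((zt,(o+d*(zt-o[2])/d[2]).round(1)[:2]))
    print(b[0],b[1],b[2],out)
gu,gv=px(w,(.588,-.07,.1)); print('grinder',gu,gv)
for b in blobs(w,(int(gu)-70,max(0,int(gv)-70),min(640,int(gu)+70),int(gv)+70),orange,4): print('g or',b[0],b[1],b[2])
```

```text
[ 0.5134 -0.2716  0.2087] 193.13859559919126 2.3273167067349783 [-0.7946 -0.0435 -1.3929] 0.5584348854184926 39.977827733055165
[310.9256 166.6818] 242 ((310.5, 166.0), (18.0, 15.0), 90.0) [(-32, array([55.2, -5.9])), (50, array([38. , -9.5])), (60, array([35.9, -9.9]))]
[317.1304 256.2681] 138 ((317.2059020996094, 256.32354736328125), (19.160314559936523, 7.033533096313477), 75.96376037597656) [(-32, array([11.7, -3.5])), (50, array([-31.5,  -5.7])), (60, array([-36.8,  -6. ]))]
[218.037 295.679] 162 ((217.70741271972656, 297.3322448730469), (5.886701583862305, 45.17192077636719), 4.184916019439697) [(-32, array([-10.9, -53.8])), (50, array([-67.4, -85.9])), (60, array([-74.3, -89.9]))]
[431.6739 302.3478] 92 ((431.5, 301.0), (38.0, 3.0), 90.0) [(-32, array([-14.8,  54.6])), (50, array([-73.8,  87.1])), (60, array([-81.,  91.]))]
grinder 495.83984676783314 303.23402087599504
g or [431.6739 302.3478] 92 ((431.5, 301.0), (38.0, 3.0), 90.0)
g or [541.  309.5] 4 ((541.0, 309.5), (3.0, 0.0), -90.0)
```

The lid is held at 48.6 mm wide with 40 N, and its rib bears about +12.4° from tool x. Next I'll turn the tool for an oblique look at the grinder's -x side, to measure the notch bearing.

Call:
send_rows --motion '[{"claw":-1,"slide":[14,22,0],"delta_rot":[0,0,0.12]},{"claw":-1,"slide":[32,50,5],"delta_rot":[0,0,0.26]},{"claw":-1,"slide":[50,80,15],"delta_rot":[0,0,0.4]},{"claw":-1,"slide":[66,105,30],"delta_rot":[0,0,0.54]},{"claw":-1,"slide":[78,122,45],"delta_rot":[0,0,0.68]}]'

```text
time: 23.15
position: [0.4087, -0.1692, 0.1637]
tool_rot: [-0.708, -3.058, -0.001]
ft_force: [-0.8, -0.2, -1.5]
grip_width: 0.556
grip_force: 40.0
```

Call:
send_rows --motion '[{"claw":-1,"slide":[0,0,0],"delta_rot":[0,0,0.14]},{"claw":-1,"slide":[0,0,0],"delta_rot":[0,0,0.28]},{"claw":-1,"slide":[0,0,0],"delta_rot":[0,0,0.42]},{"claw":-1,"slide":[0,0,0],"delta_rot":[0,0,0.56]},{"claw":-1,"slide":[0,0,0],"delta_rot":[0,0,0.7]}]'

```text
time: 23.65
position: [0.4097, -0.1708, 0.1641]
tool_rot: [-1.716, -2.629, 0.002]
ft_force: [-0.6, 0.1, -1.4]
grip_width: 0.558
grip_force: 40.0
```

Call:
send_rows --motion '[{"claw":-1,"slide":[0,0,0],"delta_rot":[0,0,0.14]},{"claw":-1,"slide":[0,0,0],"delta_rot":[0,0,0.28]},{"claw":-1,"slide":[0,0,0],"delta_rot":[0,0,0.42]},{"claw":-1,"slide":[0,0,0],"delta_rot":[0,0,0.42]},{"claw":-1,"slide":[0,0,0],"delta_rot":[0,0,0.42]}]'

```text
time: 24.15
position: [0.4101, -0.171, 0.1646]
tool_rot: [-2.217, -2.224, 0.002]
ft_force: [-0.4, 0.2, -0.8]
grip_width: 0.56
grip_force: 40.0
```

Run:
```python
from lid import *
w=grab('wrist','w15'); s=ctrl.get_state(); T=R.from_rotvec(s['tool_rot']); p=s['position']
print(p,np.degrees(np.arctan2(*T.as_matrix()[[1,0],0]))%360,s['joint_positions'])
gu,gv=px(w,(.588,-.07,.12)); print('grinder',gu,gv)
for b in blobs(w,(max(0,int(gu)-90),max(0,int(gv)-70),min(640,int(gu)+70),int(gv)+70),orange,4): print('g or',b[0],b[1],b[2])
for a in range(160,240,10): print(a,[np.round(px(w,(.588+.048*np.cos(np.radians(a)),-.07+.048*np.sin(np.radians(a)),z))).tolist() for z in(.125,.095,.08)])
```

```text
[ 0.4103 -0.1711  0.1648] 90.15858601513726 [-0.1007 -0.1066  0.4128  2.0139  0.0455  1.2269  0.2974]
grinder 595.5747903036224 76.34138042174065
g or [590.8207  20.089 ] 697 ((589.7056884765625, 25.92038345336914), (33.62687301635742, 90.25521087646484), 80.43331146240234)
g or [567.65   52.725] 40 ((567.5, 52.5), (9.0, 5.0), 90.0)
g or [533.3982  72.1976] 329 ((532.5252685546875, 71.50531768798828), (16.17182159423828, 26.42084503173828), 11.888657569885254)
g or [581.1736 130.8194] 576 ((585.2876586914062, 125.31570434570312), (86.09297180175781, 30.66452407836914), 2.6630005836486816)
160 [[541.0, 45.0], [515.0, 51.0], [504.0, 54.0]]
170 [[536.0, 59.0], [510.0, 63.0], [499.0, 65.0]]
180 [[533.0, 72.0], [508.0, 75.0], [497.0, 76.0]]
190 [[532.0, 86.0], [507.0, 87.0], [497.0, 88.0]]
200 [[533.0, 99.0], [508.0, 99.0], [498.0, 99.0]]
210 [[536.0, 112.0], [511.0, 110.0], [501.0, 109.0]]
220 [[541.0, 122.0], [516.0, 119.0], [505.0, 118.0]]
230 [[548.0, 132.0], [522.0, 127.0], [511.0, 126.0]]
```

The orange visible through the notch shows at (533,72), 26 px wide, which matches 16 mm. I'll work out its bearing precisely.

Run:
```python
from lid import *
w=load('w15'); x0,y0=495,35
h=cv2.cvtColor(w['color'][y0:110,x0:575],cv2.COLOR_BGR2HSV).astype(int); m=orange(h).astype(np.uint8); n,l,st,ce=cv2.connectedComponentsWithStats(m)
i=l[72-y0,533-x0]; k=(l==i)
for c in range(k.shape[1]):
    r=np.where(k[:,c])[0]
    if len(r): print(c+x0,r[0]+y0,r[-1]+y0,len(r),end=' | ')
print()
for r in range(50,96,2): print(r,' '.join(f'{v:3d}' for v in w['color'][r,500:572:3].max(1)))
# best bearing by projecting candidates: notch edges at r=.046, z .125 and ring inner
for a in(174,176,178,180,182,184,186):
    q=lambda da,rr,z: np.round(px(w,(.588+rr*np.cos(np.radians(a)+da),-.07+rr*np.sin(np.radians(a)+da),z)),1)
    e=.008/.046; print(a,'outer top edges',q(-e,.048,.125),q(e,.048,.125),'bottom',q(-e,.048,.101),q(e,.048,.101),'inner',q(-e,.044,.125),q(e,.044,.125))
```

```text
523 83 83 1 | 524 79 83 5 | 525 68 83 9 | 526 65 83 11 | 527 63 83 13 | 528 63 83 12 | 529 63 84 21 | 530 63 84 22 | 531 63 84 22 | 532 62 84 23 | 533 62 84 23 | 534 61 84 24 | 535 61 84 24 | 536 61 84 24 | 537 61 84 24 | 538 61 84 24 | 539 61 80 20 | 540 60 72 13 | 541 60 67 8 | 542 60 64 5 | 543 61 61 1 | 
50  51  51  50  50  70  50  10  11  11   8  12  11  14  10  29  29 147  72  72  72 195  77  85  95
52  51  47  46  50  81  41  10  11  13   7  10   7  12  12  29  30  69  70  72  75 217  65  92 106
54  50  49  50  53  68  19   9  10  11  10  12  12   9  16  32  33  73  72  70 161 187  70 108 111
56  52  48  48  67  49  11  10  12  14  11   9  10  11  27  31  44  75  74  74 221  89  66  93  97
58  47  47  49  71  43  11  11  13   9   9  10  12  11  15  30  72  74  75  85 219 102  54  73 117
60  48  47  48  77  39   9  14  12  11   7  11   6   8  78 129  72  75  74 119 192 147 147 138 145
62  46  48  54  54  15  12  25  10  16  16  50 194 232 232 199  69  68  68 186 184 148 147 148 144
64  51  49  64  50   6  14  34  26  63  97  97 231 232 232 142  68  68  68 217 150 146 147 146 14
[... 1605 characters left out ...]
76 outer top edges [537.7  53.1] [532.   80.6] bottom [516.4  57.2] [511.5  82. ] inner [543.3  55. ] [537.9  80.2]
178 outer top edges [536.8  55.8] [531.9  83.4] bottom [515.6  59.7] [511.4  84.5] inner [542.4  57.5] [537.8  82.7]
180 outer top edges [535.9  58.6] [531.8  86.1] bottom [514.8  62.2] [511.4  87. ] inner [541.6  60. ] [537.8  85.2]
182 outer top edges [535.1  61.3] [531.9  88.8] bottom [514.1  64.6] [511.5  89.4] inner [540.9  62.5] [537.9  87.7]
184 outer top edges [534.4  64.1] [532.   91.5] bottom [513.5  67.1] [511.7  91.8] inner [540.2  65.1] [538.   90.1]
186 outer top edges [533.8  66.9] [532.3  94.1] bottom [513.   69.6] [511.9  94.2] inner [539.7  67.6] [538.2  92.5]
```

The notch bearing is 180° (±1°): both notch edges and the mark below it agree. The rib must be at 180°, so tool x at about 167.6°. Moving to hover over the grinder.

Call:
send_rows --motion '[{"claw":-1,"slide":[14,25,-25],"delta_rot":[0,0,-0.14]},{"claw":-1,"slide":[36,63,-42],"delta_rot":[0,0,-0.28]},{"claw":-1,"slide":[60,105,-45],"delta_rot":[0,0,-0.42]},{"claw":-1,"slide":[84,148,-45],"delta_rot":[0,0,-0.56]},{"claw":-1,"slide":[101,177,-45],"delta_rot":[0,0,-0.7]}]'

```text
time: 24.7
position: [0.5903, -0.0671, 0.2099]
tool_rot: [1.309, 2.856, 0.001]
ft_force: [-0.7, 0.4, -1.4]
grip_width: 0.561
grip_force: 40.0
```

Call:
send_rows --motion '[{"claw":-1,"slide":[0,0,0],"delta_rot":[0,0,-0.14]},{"claw":-1,"slide":[0,0,0],"delta_rot":[0,0,-0.28]},{"claw":-1,"slide":[0,0,0],"delta_rot":[0,0,-0.42]},{"claw":-1,"slide":[0,0,0],"delta_rot":[0,0,-0.56]},{"claw":-1,"slide":[0,0,0],"delta_rot":[0,0,-0.65]}]'

```text
time: 25.2
position: [0.5876, -0.07, 0.2098]
tool_rot: [-0.335, -3.123, 0.0]
ft_force: [-0.1, 0.0, -1.4]
grip_width: 0.56
grip_force: 40.0
```

Call:
send_rows --motion '[{"claw":-1,"slide":[0,0,0],"delta_rot":[0,0,0]},{"claw":-1,"slide":[0,0,0],"delta_rot":[0,0,0]},{"claw":-1,"slide":[0,0,0],"delta_rot":[0,0,0]}]'

```text
time: 25.5
position: [0.5877, -0.0701, 0.2103]
tool_rot: [-0.347, -3.122, 0.0]
ft_force: [-0.4, 0.1, -0.5]
grip_width: 0.559
grip_force: 40.0
```

```bash
cat > rib.py <<'E'
from lid import *
def rib(tag):
    w=load(tag); s=ctrl.get_state(); T=R.from_rotvec(s['tool_rot']); p=s['position']
    yaw=np.degrees(np.arctan2(*T.as_matrix()[[1,0],0]))%360; print(p,'yaw',yaw,'z axis',T.as_matrix()[:,2],'j',s['joint_positions'],s['grip_force'])
    pr=lambda x,y,z: np.round(px(w,p+T.apply(np.array([x,y,z])/1000)),1)
    for b in blobs(w,(240,120,420,290),orange,30): print('or',b[0].round(1),b[1],cv2.boxPoints(b[2]).round(1).tolist())
    for phi in(-10,-12.5,-15):
        c,si=np.cos(np.radians(phi)),np.sin(np.radians(phi)); f=lambda r,t,z:pr(r*c-t*si,r*si+t*c,z)
        print(phi,'foot outer',f(45.5,-5,60.5),f(45.5,5,60.5),'top outer',f(45.5,-5,29.5),f(45.5,5,29.5),'top inner',f(41.5,-5,29.5),f(41.5,5,29.5),'mark r13',f(13,0,-33.5))
    return w,p,T
E
python3 - <<'E'
from rib import *
grab('wrist','w16'); w,p,T=rib('w16'); print(totool((.587,-.07,.2)))
E
```

```text
[ 0.5877 -0.0701  0.2104] yaw 167.31636925093846 z axis [-0.0001  0.     -1.    ] j [-0.1564  0.1996  0.2658  1.6192 -0.0537  1.33    1.4666] 39.977976356422005
or [323.9 166.3] 1041 [[277.79998779296875, 189.0], [279.8999938964844, 147.8000030517578], [376.1000061035156, 152.8000030517578], [374.0, 194.0]]
or [317.1 256.3] 136 [[311.5, 247.89999389648438], [318.1000061035156, 246.1999969482422], [322.70001220703125, 264.79998779296875], [316.1000061035156, 266.5]]
-10 foot outer [307.3 155.9] [320.9 153.5] top outer [304.7 164.4] [320.3 161.7] top inner [305.9 170.5] [321.5 167.8] mark r13 [320.4 256.1]
-12.5 foot outer [304.7 156.7] [318.2 153.7] top outer [301.7 165.3] [317.2 161.9] top inner [303.2 171.4] [318.6 168. ] mark r13 [319.2 256.3]
-15 foot outer [302.1 157.6] [315.4 154.1] top outer [298.8 166.4] [314.  162.3] top inner [300.5 172.4] [315.7 168.4] mark r13 [318.1 256.5]
[ 0.7381 -0.07   10.3558]
```

The rib is at 179.8° and the lid is centred within about 1 mm. Descending, force-checked; first contact with the ring is expected at TCP 0.1725, or 0.1855 if the rib rides on the collar.

Call:
send_rows --motion '[{"claw":-1,"slide":[0.7,0,10],"delta_rot":[0,0,0]},{"claw":-1,"slide":[0.7,0,18],"delta_rot":[0,0,0]},{"claw":-1,"slide":[0.7,0,20],"delta_rot":[0,0,0]},{"claw":-1,"slide":[0.7,0,20],"delta_rot":[0,0,0]}]'

```text
time: 25.95
position: [0.5865, -0.0699, 0.1895]
tool_rot: [-0.346, -3.121, 0.0]
ft_force: [-0.4, -0.3, -0.3]
grip_width: 0.56
grip_force: 40.0
```

Call:
send_rows --motion '[{"claw":-1,"slide":[0,0,3],"delta_rot":[0,0,0]},{"claw":-1,"slide":[0,0,5],"delta_rot":[0,0,0]},{"claw":-1,"slide":[0,0,5],"delta_rot":[0,0,0]}]'

```text
time: 26.25
position: [0.587, -0.07, 0.1852]
tool_rot: [-0.346, -3.122, -0.0]
ft_force: [0.4, 0.3, -1.7]
grip_width: 0.555
grip_force: 40.0
```

Call:
send_rows --motion '[{"claw":-1,"slide":[0,0,2],"delta_rot":[0,0,0]},{"claw":-1,"slide":[0,0,3],"delta_rot":[0,0,0]},{"claw":-1,"slide":[0,0,3],"delta_rot":[0,0,0]}]'

```text
time: 26.55
position: [0.587, -0.07, 0.1823]
tool_rot: [-0.346, -3.122, -0.0]
ft_force: [0.3, 0.4, -2.1]
grip_width: 0.559
grip_force: 40.0
```

Already 3 mm below the collar top with no contact: skirt in the groove, rib in the notch. Continuing.

Call:
send_rows --motion '[{"claw":-1,"slide":[0,0,3],"delta_rot":[0,0,0]},{"claw":-1,"slide":[0,0,5],"delta_rot":[0,0,0]},{"claw":-1,"slide":[0,0,5],"delta_rot":[0,0,0]}]'

```text
time: 26.85
position: [0.5868, -0.07, 0.177]
tool_rot: [-0.346, -3.122, 0.0]
ft_force: [0.3, -0.5, -1.9]
grip_width: 0.559
grip_force: 40.0
```

Call:
send_rows --motion '[{"claw":-1,"slide":[0,0,3],"delta_rot":[0,0,0]},{"claw":-1,"slide":[0,0,5],"delta_rot":[0,0,0]},{"claw":-1,"slide":[0,0,5],"delta_rot":[0,0,0]}]'

```text
time: 27.15
position: [0.5871, -0.07, 0.1725]
tool_rot: [0.346, 3.122, 0.0]
ft_force: [-0.5, 0.9, -0.9]
grip_width: 0.559
grip_force: 40.0
```

Call:
send_rows --motion '[{"claw":-1,"slide":[0,0,2],"delta_rot":[0,0,0]},{"claw":-1,"slide":[0,0,4],"delta_rot":[0,0,0]},{"claw":-1,"slide":[0,0,4],"delta_rot":[0,0,0]}]'

```text
time: 27.45
position: [0.5873, -0.07, 0.169]
tool_rot: [0.346, 3.122, 0.0]
ft_force: [-1.6, 0.2, 4.5]
grip_width: 0.557
grip_force: 40.0
```

Spring contact at exactly the expected height. Pressing to the stop.

Call:
send_rows --motion '[{"claw":-1,"slide":[0,0,2],"delta_rot":[0,0,0]},{"claw":-1,"slide":[0,0,4],"delta_rot":[0,0,0]},{"claw":-1,"slide":[0,0,5],"delta_rot":[0,0,0]},{"claw":-1,"slide":[0,0,5],"delta_rot":[0,0,0]}]' --grip_force 55

```text
time: 27.85
position: [0.5874, -0.0701, 0.1649]
tool_rot: [0.346, 3.121, 0.001]
ft_force: [-3.6, 0.6, 8.7]
grip_width: 0.559
grip_force: 55.0
```

Call:
send_rows --motion '[{"claw":-1,"slide":[0,0,1],"delta_rot":[0,0,0]},{"claw":-1,"slide":[0,0,2],"delta_rot":[0,0,0]},{"claw":-1,"slide":[0,0,2],"delta_rot":[0,0,0]}]'

```text
time: 28.15
position: [0.5874, -0.0701, 0.1633]
tool_rot: [0.346, 3.121, 0.001]
ft_force: [-4.1, 0.6, 10.1]
grip_width: 0.558
grip_force: 55.0
```

Call:
send_rows --motion '[{"claw":-1,"slide":[0,0,1],"delta_rot":[0,0,0]},{"claw":-1,"slide":[0,0,1.5],"delta_rot":[0,0,0]},{"claw":-1,"slide":[0,0,1.5],"delta_rot":[0,0,0]}]'

```text
time: 28.45
position: [0.5875, -0.0701, 0.1624]
tool_rot: [0.346, 3.121, 0.001]
ft_force: [-4.6, 0.1, 12.1]
grip_width: 0.554
grip_force: 55.0
```

Call:
send_rows --motion '[{"claw":-1,"slide":[0,0,1],"delta_rot":[0,0,0]},{"claw":-1,"slide":[0,0,1],"delta_rot":[0,0,0]},{"claw":-1,"slide":[0,0,1],"delta_rot":[0,0,0]}]'

```text
time: 28.75
position: [0.5876, -0.0701, 0.1624]
tool_rot: [0.346, 3.12, 0.001]
ft_force: [-6.7, 1.5, 16.6]
grip_width: 0.554
grip_force: 55.1
```

On the stop: the height is unchanged at 0.1624 while the force rises past 13 N. I'll add a small margin, then hold for over two seconds.

Call:
send_rows --motion '[{"claw":-1,"slide":[0,0,1],"delta_rot":[0,0,0]},{"claw":-1,"slide":[0,0,1],"delta_rot":[0,0,0]},{"claw":-1,"slide":[0,0,1],"delta_rot":[0,0,0]},{"claw":-1,"slide":[0,0,1],"delta_rot":[0,0,0]},{"claw":-1,"slide":[0,0,1],"delta_rot":[0,0,0]}]'

```text
time: 29.25
position: [0.5877, -0.0701, 0.1623]
tool_rot: [0.346, 3.12, 0.001]
ft_force: [-8.6, 1.0, 19.8]
grip_width: 0.555
grip_force: 55.1
```

Call:
send_rows --motion '[{"claw":-1,"slide":[0,0,0],"delta_rot":[0,0,0]},{"claw":-1,"slide":[0,0,0],"delta_rot":[0,0,0]},{"claw":-1,"slide":[0,0,0],"delta_rot":[0,0,0]},{"claw":-1,"slide":[0,0,0],"delta_rot":[0,0,0]},{"claw":-1,"slide":[0,0,0],"delta_rot":[0,0,0]}]'

```text
time: 29.75
position: [0.5877, -0.0701, 0.1623]
tool_rot: [0.346, 3.12, 0.001]
ft_force: [-8.0, 0.8, 19.9]
grip_width: 0.557
grip_force: 55.1
```

Call:
send_rows --motion '[{"claw":-1,"slide":[0,0,0],"delta_rot":[0,0,0]},{"claw":-1,"slide":[0,0,0],"delta_rot":[0,0,0]},{"claw":-1,"slide":[0,0,0],"delta_rot":[0,0,0]},{"claw":-1,"slide":[0,0,0],"delta_rot":[0,0,0]},{"claw":-1,"slide":[0,0,0],"delta_rot":[0,0,0]}]'

```text
time: 30.25
position: [0.5877, -0.0701, 0.1623]
tool_rot: [0.346, 3.12, 0.001]
ft_force: [-8.3, 1.5, 20.5]
grip_width: 0.555
grip_force: 55.1
```

Call:
send_rows --motion '[{"claw":-1,"slide":[0,0,0],"delta_rot":[0,0,0]},{"claw":-1,"slide":[0,0,0],"delta_rot":[0,0,0]},{"claw":-1,"slide":[0,0,0],"delta_rot":[0,0,0]},{"claw":-1,"slide":[0,0,0],"delta_rot":[0,0,0]},{"claw":-1,"slide":[0,0,0],"delta_rot":[0,0,0]}]'

```text
time: 30.75
position: [0.5877, -0.0701, 0.1623]
tool_rot: [0.346, 3.12, 0.001]
ft_force: [-7.8, 1.0, 21.4]
grip_width: 0.554
grip_force: 55.1
```

Call:
send_rows --motion '[{"claw":-1,"slide":[0,0,0],"delta_rot":[0,0,0]},{"claw":-1,"slide":[0,0,0],"delta_rot":[0,0,0]},{"claw":-1,"slide":[0,0,0],"delta_rot":[0,0,0]},{"claw":-1,"slide":[0,0,0],"delta_rot":[0,0,0]},{"claw":-1,"slide":[0,0,0],"delta_rot":[0,0,0]}]'

```text
time: 31.25
position: [0.5877, -0.0702, 0.1623]
tool_rot: [0.346, 3.12, 0.001]
ft_force: [-8.2, 0.5, 20.4]
grip_width: 0.56
grip_force: 55.1
```

Run:
```python
from rib import *
grab('wrist','w17'); w,p,T=rib('w17'); s=ctrl.get_state(); print(s['time'],s['ft_force'],s['torque'])
# mug and honey jar unchanged in the top/scene pictures
br=lambda h:(h[...,1]>100)&(h[...,0]<18)&(h[...,2]<190)&(h[...,2]>30)
red=lambda h:(h[...,1]>140)&((h[...,0]<8)|(h[...,0]>172))
t=grab('top','t17'); t0=load('top0'); sc=grab('scene','s17'); s0=load('scene0')
for a in(t0,t): print('top jar/mug',[(b[0].round(1),b[1]) for b in blobs(a,(250,140,345,180),red,20)],[(b[0].round(1),b[1]) for b in blobs(a,(300,140,340,178),br,20)])
for a in(s0,sc): print('scene jar',[(b[0].round(1),b[1]) for b in blobs(a,(230,200,275,260),red,20)])
```

```text
[ 0.5877 -0.0701  0.1623] yaw 167.34708184224016 z axis [ 0.003   0.0006 -1.    ] j [-0.1524  0.2274  0.2627  1.6846 -0.063   1.2348  1.4745] 55.084433305455605
or [311.4 165.8] 277 [[302.0, 157.0], [322.0, 157.0], [322.0, 175.0], [302.0, 175.0]]
or [369.8 186.6] 164 [[346.0, 168.0], [353.0, 161.89999389648438], [388.0, 201.89999389648438], [381.0, 208.0]]
or [277.9 188.2] 71 [[267.5, 198.3000030517578], [288.3999938964844, 171.1999969482422], [292.0, 174.0], [271.1000061035156, 201.10000610351562]]
or [317.1 256.5] 136 [[311.5, 248.10000610351562], [318.1000061035156, 246.5], [322.79998779296875, 265.1000061035156], [316.20001220703125, 266.70001220703125]]
-10 foot outer [307.3 155.8] [320.9 153.4] top outer [304.7 164.4] [320.3 161.6] top inner [305.9 170.5] [321.4 167.8] mark r13 [320.4 256. ]
-12.5 foot outer [304.6 156.7] [318.1 153.7] top outer [301.7 165.3] [317.2 161.9] top inner [303.2 171.4] [318.6 168. ] mark r13 [319.2 256.2]
-15 foot outer [302.1 157.6] [315.4 154. ] top outer [298.7 166.4] [314.  162.3] top inner [300.5 172.3] [315.7 168.3] mark r13 [318.  256.5]
31.3 [-7.7968  1.0464 20.6387] [ 0.0593  1.7715 -0.0189]
top jar/mug [(array([268.1, 162.7]), 315)] [(array([320. , 160.4]), 324)]
top jar/mug [(array([268.1, 162.7]), 313)] [(array([320.1, 160.4]), 326)]
scene jar [(array([249.5, 218.5]), 128)]
scene jar [(array([250.1, 218.4]), 134)]
```

The lid's lower edge is at 101.8 mm, fully pressed and held for over 2.5 s at about 20 N. It hasn't slipped in the grip, and the mug and honey jar haven't moved. Handing in.

```bash
python3 -c "
from bench import ctrl
print(ctrl.close_job())"
```

```text
the job is handed in; nothing more can be done
None
```

The job is handed in: the lid sits on the grinder with its rib in the notch, pressed to the stop for over 2.5 s and still held down, and both spices went into the bowl, though only what looks like the star's tips showed there (the cinnamon is inferred from its release over the bowl and its absence elsewhere).

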